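# Fit the tray divider and sort the drawer oddments

## Task

The drawer tray has been wiped out and its oddments lie about the worktop. First, while the tray is still empty, push the loose wooden divider down into the pair of grooves in the tray until it sits on the tray floor. Then sort the oddments: the peeler and the teaspoon lie flat in the long bay, the tea light stands upright in the short bay, and the loose cork goes into the white pot that already holds corks; do not push the beaker, the salt shaker or the pot about, or knock them over.

Things in the scene. Friction and masses are not known exactly. Their poses are not given: they have to be found in the camera images.
- drawer_tray: Pale wooden open tray, fixed, 294 (x) x 154 (y) x 48 mm high; walls 7, floor 6 mm thick. Origin: centre of underside. Two pairs of upright ribs inside the long walls form facing grooves at x = +51 mm. With the divider in, the long bay runs from x = -140 to +46 (middle -47), the short bay from +56 to +140 (middle +98), both y = -70 to +70. The short-bay end points roughly away from the robot.
- divider: Loose pale wooden panel standing on edge, 132 (x) x 10 (y) x 40 mm high, its middle raised to 56 mm as a grip 46 mm long; 60 g. Origin: middle of the bottom edge. The grooves are 13 mm wide, flared to 22 mm at their tops 42 mm up, 140 mm apart at the walls. Seated: its x along the tray's y (either way), origin at tray x = 51, y = 0, z = 6 mm.
- peeler: Vegetable peeler with black handle and bright blade lying flat, 170 (its x) x 25 (its y) x 18 mm high, 80 g; grips as a plain bar. Origin: centre of the underside.
- teaspoon: Plain steel teaspoon lying flat, 137 (its x) x 28 (its y, at the bowl) x 13 mm high, 30 g; grips across its y at the middle. Origin: centre of the underside.
- tea_light: Round tea light candle in a metal cup, red wax, 38 mm across, 15 mm high, 15 g. Origin: centre of the underside, z up.
- cork: Pale wine cork lying on its side on the worktop, 24 (its x) x 44 (its y, the cork's length) x 23 mm high, 12 g. Origin: centre of the underside. It does not roll.
- cork_pot: White round pot with a hammered surface, 102 mm across, 94 mm high, 0.55 kg, loose, mouth about 72 mm across inside; it already holds four corks (not loose) that fill it to about 54 mm above its underside, so another cork dropped in comes to rest on them below the rim. Origin: centre of the underside, z up.
- beaker: Plain smooth white beaker, empty, 85 mm across, 96 mm high, loose; not part of the job. Origin: centre of the underside.
- salt_shaker: Clear salt shaker with a rounded light grey top, 44 mm across, 90 mm high, loose; not part of the job. Origin: centre of the underside.

How it is judged:
By the outcome, as a careful person would: the job done as asked, in the order asked, and still so for the second after the job is handed in, with the robot touching nothing.
It also fails if it takes over 128 s, if anything falls off the work surface, if the arm or the gripper's body presses on something with over 40 N, if the wrist force passes 120 N, or if a joint passes its speed limit or range.

## Robot

A 6-joint arm with a two-finger parallel gripper is mounted at the origin on a cart in front of the work surface, level with it; the furniture and walls round the work are solid. World frame = base frame: x ahead of the robot, y to its left, z up, the work surface at z = 0. Lengths are in m, angles in rad, forces in N, time in s.
With the tool pointing down it reaches from about 0.35 to 0.975 m from the base axis. Payload 4.9 kg.
Tool frame: the origin (TCP) lies midway between the tips of the shut fingers; the grasp point (between the pads) lies 19 mm behind it (manip.pinch_z is the x of the grasp point in the tool frame, in m); x points along the fingers, y is the direction in which the jaws open and shut, and the axes are right-handed (so a half turn about x gives the same grasp; the last joint's range is limited). The gripper opens to 85 mm and grips with 20 to 120 N. Pads are 22 mm wide; open, the fingers measure 114 mm over their backs; the gripper's body (76 mm by 85 mm) begins 54 mm behind the grasp point. The pads swing forward as they close: fully open they stand 13 mm farther back than shut.
Start: joints at [0.986, 0.053, 1.613, -0, 1.476, -0.119], TCP at [0.281, 0.558, 0.231] pointing down, gripper open.
Joint ranges: [-3.01, 3.01], [-1.01, 2.22], [0.06, 2.58], [-1.02, 4.17], [0.09, 2.62], [-3.14, 3.14]. Speed limits (rad/s): [2.57, 2.57, 3.14, 3.14, 3.14, 3.14].

## Interface

Orientations are given as a unit quaternion [w, x, y, z].
In Python, from plant import sensors, cams, workorder, manip gives the robot as it stands.
- The arm moves only by the tool drive_tool, never from a script. Its argument "series" is a list of rows, each an object of numbers: "x", "y", "z": the shift along the tool's x, y, z in units of 25 mm (1.0 is 25 mm); "ax", "ay", "az": the turn, a rotation vector about the tool's x, y, z in units of 5 degrees (1.0 is 5 degrees). A call has 1 to 5 rows; each row is the pose to reach, as a shift and turn from the pose commanded when the call began, along the tool's axes at that moment; what a row does not reach only later rows make up. A row lasts 1/12 s, in which the tool goes at most 41.7 mm and 7.16 degrees, less where a joint would pass 70% of its speed; a pose out of reach is approached as far as the arm can. A call with a gripper value outside its range is refused whole. "hand" is the opening, from 0 (shut) to 1 (fully open), set as the call begins (left out, the last holds). The fingers move at their own pace and stop on an object; the grip force is fixed at half the most. Time passes only in rows, so rows that repeat a pose let the fingers close. It gives the time, the measured TCP pose, the force and the opening at its end, in the units of the state.
- sensors.state(): the state, without advancing time (a new reading comes with each control period).
- cams.grab_frame(name): name is "side" or "top"; returns a dict with "img" (384x512x3 uint8, blue, green, red), "camera_matrix" (3x3 intrinsics, pixels), "cam_to_world" (4x4, takes a point from camera to world coordinates). Camera axes: x right, y down, z forward; pixel columns grow to the right and rows downward; lengths in m; the calibration is good to about 2 mm. A picture is of the moment at which its call begins. There is no depth.
- workorder.job_done(): hands the job in, once; it reports no verdict.
The state is a dict: "time": time; "joint_pos": joint angles; "joint_vel": joint speeds; "joint_efforts": joint torques, N m; "tool_pos": TCP position; "tool_rot": TCP orientation; "contact_force": force on the tool from outside, world axes, zero at the start; "ft_torque": the same for the moment, N m; "gripper_width": opening from 0.0 (shut) to 1.0 (fully open).
Only numpy, scipy, OpenCV 4.12 (cv2) and the standard library are available. Lean on these libraries where they do the work, as an engineer would, in place of code of your own. Each camera call takes 0.05 s, during which the arm holds its last target.

## Working session

There is one attempt and no reset: what is moved stays moved. The work goes in short steps, Python scripts to look and compute and a tool call to move; the robot and the scene stay as the last step left them, time stands still between calls to the robot, and variables do not carry over. Pictures are saved under pics/ and viewed, and the job is handed in when it is done.

Besides the shell and the picture viewer there is one more tool, called after ">>>" as name([rows], argument=value, ...), one row to a line, values as JSON. drive_tool: Moves the arm, as the interface text tells. Its arguments: {"type":"object","properties":{"series":{"type":"array","items":{"type":"object","properties":{"x":{"type":"number"},"y":{"type":"number"},"z":{"type":"number"},"ax":{"type":"number"},"ay":{"type":"number"},"az":{"type":"number"}}}},"hand":{"type":"number"}},"required":["series"]}

```bash
ls; mkdir -p pics
python3 - <<'E'
from plant import sensors,cams,workorder,manip
import cv2,numpy as np
print(sensors.state()); print([a for a in dir(manip) if a[0]!='_'],manip.pinch_z)
for n in("top","side"):
    f=cams.grab_frame(n); cv2.imwrite(f"pics/{n}0.png",f["img"]); np.savez(f"{n}0.npz",**f)
    print(f["camera_matrix"],f["cam_to_world"])
E
```

```text
pics
{'time': 0.0, 'joint_pos': array([ 9.86015256e-01,  5.33874420e-02,  1.61430995e+00,  1.48067960e-05,
        1.47600714e+00, -1.19027657e-01]), 'joint_vel': array([ 0.00041669, -0.00041871,  0.0008822 , -0.00069163,  0.00053811,
        0.000868  ]), 'joint_efforts': array([-2.02493924e-03, -3.93673217e+01, -3.70185471e+01, -2.76090259e-04,
        7.16859824e-03, -3.36882010e-05]), 'tool_pos': array([0.28034525, 0.55789101, 0.23003454]), 'tool_rot': array([ 0.68775677,  0.16248564,  0.68828128, -0.16388386]), 'contact_force': array([-0.75616997,  0.03910872, -0.29960854]), 'ft_torque': array([ 0.02697734, -0.06743713, -0.00910161]), 'gripper_width': 1.0007395623918793}
['IKError', 'pinch_z'] -0.0187
[[430.54445517   0.         255.67858565]
 [  0.         430.54445517 193.23038738]
 [  0.           0.           1.        ]] [[ 0.01096021 -0.99631826  0.08502819  0.37353375]
 [-0.99991051 -0.01157257 -0.00671235  0.01973009]
 [ 0.00767163 -0.08494701 -0.99635594  1.40717025]
 [ 0.          0.          0.          1.        ]]
[[369.95007713   0.         260.66824752]
 [  0.         369.95007713 186.49292054]
 [  0.           0.           1.        ]] [[ 9.99998791e-01  4.75061832e-04  1.48046174e-03  4.91765532e-01]
 [-1.08434076e-03 -4.69314420e-01  8.83030463e-01 -9.04758555e-01]
 [ 1.11429611e-03 -8.83031001e-01 -4.69313338e-01  5.13841576e-01]
 [ 0.00000000e+00  0.00000000e+00  0.00000000e+00  1.00000000e+00]]
```

View pics/top0.png

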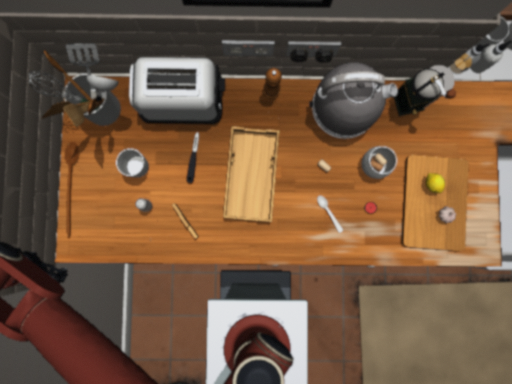

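View pics/side0.png

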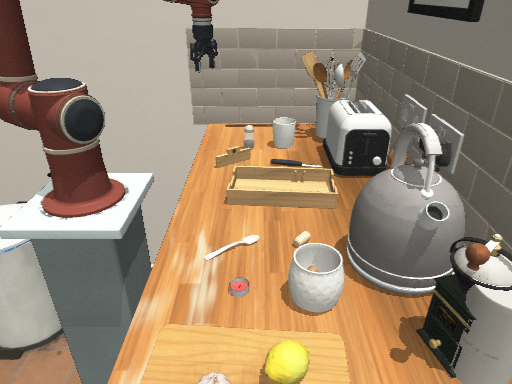

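```bash
cat > h.py <<'E'
import numpy as np,cv2
def load(n): return np.load(n)
def ray(f,u,v):
    K=f["camera_matrix"];T=f["cam_to_world"]
    d=T[:3,:3]@np.linalg.solve(K,np.array([u,v,1.]));return T[:3,3],d
def plane(f,u,v,z):
    o,d=ray(f,u,v);return o+d*(z-o[2])/d[2]
def proj(f,p):
    K=f["camera_matrix"];T=f["cam_to_world"]
    c=K@(T[:3,:3].T@(np.asarray(p)-T[:3,3]));return c[:2]/c[2]
def crop(img,x0,y0,x1,y1,s,name):
    c=cv2.resize(img[y0:y1,x0:x1],None,fx=s,fy=s,interpolation=cv2.INTER_CUBIC)
    cv2.imwrite(name,c)
E
python3 - <<'E'
from h import *
t=load("top0.npz");s=load("side0.npz")
crop(t["img"],110,115,290,250,4.4,"pics/t1.png")
crop(t["img"],290,140,410,230,6,"pics/t2.png")
crop(s["img"],200,115,360,215,5,"pics/s1.png")
crop(s["img"],190,220,350,320,5,"pics/s2.png")
E
```

```text
(no output)
```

View pics/t1.png

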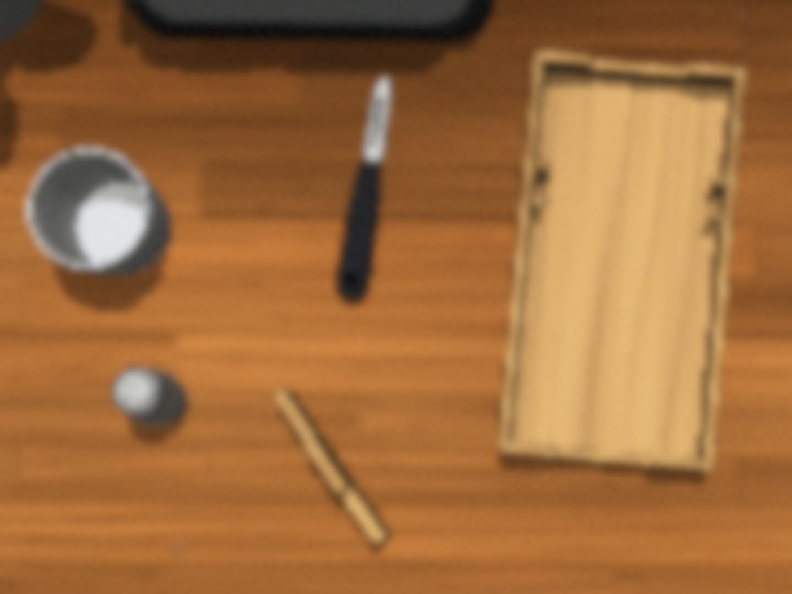

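View pics/t2.png

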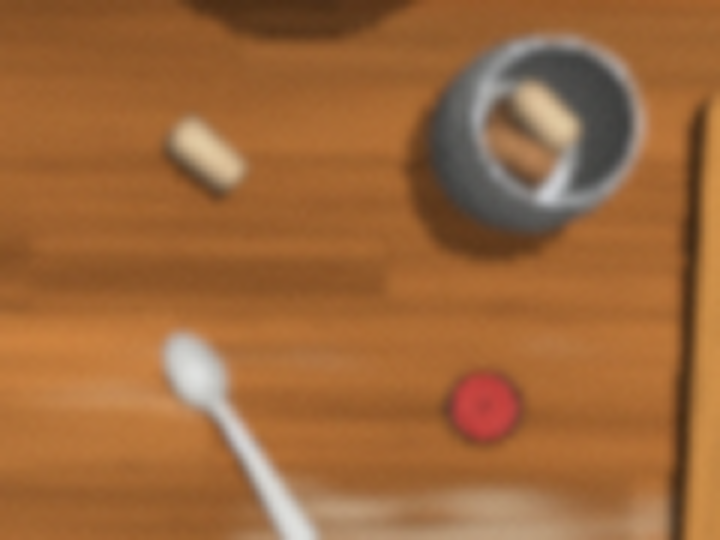

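View pics/s1.png

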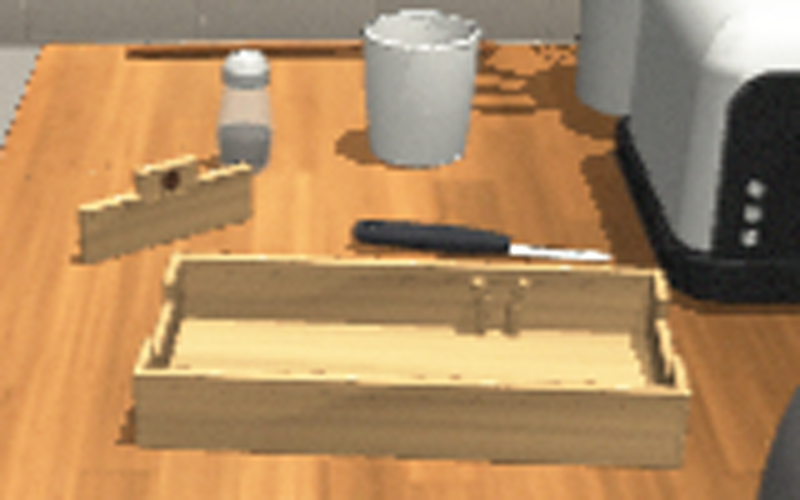

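View pics/s2.png

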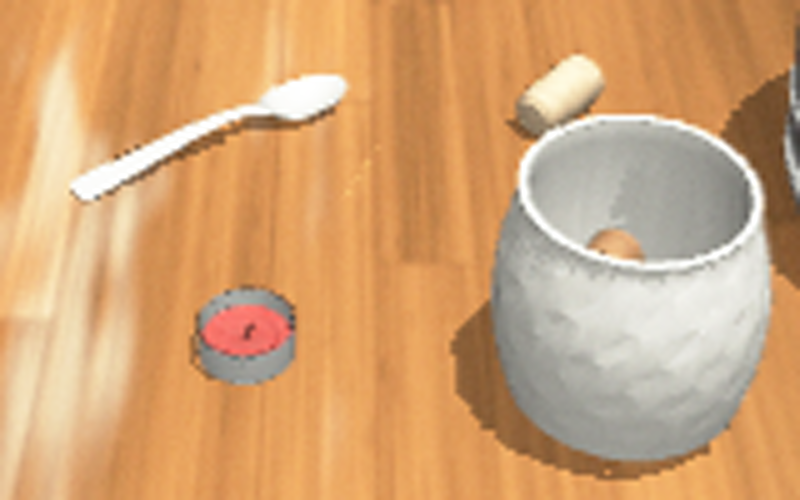

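```bash
cat >> h.py <<'E'
def pk(x0,y0,s,cx,cy): return x0+(cx+.5)/s-.5, y0+(cy+.5)/s-.5
E
python3 - <<'E'
from h import *
t=load("top0.npz");s=load("side0.npz")
np.set_printoptions(precision=4,suppress=True)
c=np.array([plane(t,*pk(110,115,4.4,*p),.048) for p in [(535,50),(747,67),(711,473),(501,463)]])
print("tray",c.mean(0)); 
for i in range(4): print(np.linalg.norm(c[i]-c[i-1]))
dx=(c[0]+c[1]-c[2]-c[3]); dy=(c[0]+c[3]-c[1]-c[2]);print(np.degrees(np.arctan2(dx[1],dx[0])),np.degrees(np.arctan2(-dy[0],dy[1])))
# side tray: outer rim front corners
cs=np.array([plane(s,*pk(200,115,5,*p),.048) for p in [(133,372),(690,393),(665,268),(170,256)]])
print("tray side",cs.mean(0)); dx=cs[1]-cs[0]+cs[2]-cs[3];print(np.degrees(np.arctan2(dx[1],dx[0])),np.linalg.norm(cs-np.roll(cs,1,0),axis=1))
# divider ends
e=[plane(t,*pk(110,115,4.4,*p),.040) for p in [(281,393),(381,541)]]
d=e[1]-e[0];print("div",(e[0]+e[1])/2,np.linalg.norm(d),np.degrees(np.arctan2(d[1],d[0])))
e=[plane(s,*pk(200,115,5,*p),.040) for p in [(81,210),(252,168)]]
d=e[1]-e[0];print("div side",(e[0]+e[1])/2,np.linalg.norm(d),np.degrees(np.arctan2(d[1],d[0])))
e=[plane(s,*pk(200,115,5,*p),.0) for p in [(81,262),(252,218)]]
d=e[1]-e[0];print("div side bottom face",(e[0]+e[1])/2,np.linalg.norm(d),np.degrees(np.arctan2(d[1],d[0])))
# masks
def comp(f,m,lo,z,name):
    n,l,st,ce=cv2.connectedComponentsWithStats(m.astype(np.uint8))
    for i in range(1,n):
        if st[i,4]>lo:
            ys,xs=np.where(l==i);P=np.array([plane(f,x,y,z)[:2] for x,y in zip(xs,ys)])
            r=cv2.minAreaRect((P*1000).astype(np.float32)); print(name,ce[i],st[i,4],"mean",P.mean(0),"rect",r)
for f,nm in((t,"top"),(s,"side")):
    im=f["img"].astype(int);b,g,r=im[...,0],im[...,1],im[...,2]
    red=(r>120)&(g<r*.45)&(b<r*.5);red[:150]=0
    comp(f,red,20,.012,nm+" red")
im=t["img"].astype(int);mx=im.max(2);mn=im.min(2)
reg=np.zeros(mx.shape,bool);reg[190:235,310:350]=1
comp(t,reg&(mn>105)&(mx-mn<50),20,.006,"spoon")
reg[:]=0;reg[125:190,184:204]=1
comp(t,reg&(mx-mn<35)&((mx<60)|(mn>90)),20,.009,"peeler")
reg[:]=0;reg[155:176,315:333]=1
comp(t,reg&(mn>88),20,.018,"cork")
E
```

```text
tray [0.5507 0.025  0.048 ]
0.30165990151634364
0.15515397089854477
0.2968360263560867
0.15053344740119654
-4.169862384083413 -3.020216573200333
tray side [0.5533 0.0209 0.048 ]
-3.8314494537458264 [0.1467 0.2919 0.1531 0.2945]
div [0.4003 0.2339 0.04  ] 0.1291336752354923 -144.76215450232039
div side [0.4033 0.2274 0.04  ] 0.12986482421724693 33.50861788381951
div side bottom face [0.4015 0.2344 0.    ] 0.13198575876982815 33.108101855836594
top red [370.2766 207.2979] 94 mean [ 0.451  -0.3626] rect ((451.9378967285156, -361.70550537109375), (32.55912399291992, 32.69449234008789), 89.27665710449219)
spoon [329.3362 212.9345] 229 mean [ 0.4315 -0.2303] rect ((427.7178649902344, -230.43556213378906), (135.36138916015625, 28.182090759277344), 30.668296813964844)
peeler [195.425 141.95 ] 80 mean [0.6598 0.2103] rect ((661.2449340820312, 210.54737854003906), (14.280522346496582, 64.37843322753906), 84.2560806274414)
peeler [191.4122 167.5676] 148 mean [0.5747 0.2215] rect ((575.2728881835938, 221.6123046875), (17.46663475036621, 96.46814727783203), 84.25890350341797)
cork [324.2532 164.9367] 79 mean [ 0.5873 -0.2122] rect ((587.3126220703125, -211.8786163330078), (42.127906799316406, 20.639249801635742), 51.45747375488281)
```

```bash
cat > go.py <<'E'
import sys,numpy as np
from scipy.spatial.transform import Rotation as R
from plant import sensors
def go(x,y,z,a=None):
    s=sensors.state();q=s["tool_rot"];Rc=R.from_quat(np.r_[q[1:],q[0]]).as_matrix()
    cur=np.degrees(np.arctan2(Rc[1,1],Rc[0,1]))
    if a is None:a=cur
    a=cur+(a-cur+90)%180-90
    if len(sys.argv)>5 and sys.argv[5]=="f":a+=180 if a<cur else -180
    c,sn=np.cos(np.radians(a)),np.sin(np.radians(a))
    Rd=np.array([[0,c,sn],[0,sn,-c],[-1,0,0]])
    d=Rc.T@(np.array([x,y,z])-s["tool_pos"])
    w=np.degrees(R.from_matrix(Rc.T@Rd).as_rotvec())
    print("t %.2f pos %s yaw %.1f -> %.1f j %s F %s grip %.3f"%(s["time"],s["tool_pos"].round(4),cur,a,s["joint_pos"].round(2),s["contact_force"].round(1),s["gripper_width"]))
    print("shift",(d/.025).round(2),"turn",(w/5).round(2),"rows",round(max(np.linalg.norm(d)/.0417,np.linalg.norm(w)/7.16),1))
if __name__=="__main__":
    v=[None if k=="-" else float(k) for k in sys.argv[1:5]];go(*v)
E
python3 go.py .402 .231 .15 123.7
python3 - <<'E'
from h import *
t=load("top0.npz");s=load("side0.npz")
for p in [(538,193),(714,209)]: print(plane(t,*pk(110,115,4.4,*p),.042))
for p in [(495,300)]: print(plane(s,*pk(200,115,5,*p),.03))
# shaker, beaker tops
print(plane(t,*pk(110,115,4.4,137,392),.085),plane(t,*pk(110,115,4.4,92,207),.096),plane(t,*pk(290,140,6,557,122),.094))
# side: shaker bottom, beaker bottom, pot rim
print(plane(s,*pk(200,115,5,421,40),.096),plane(s,*pk(190,220,5,642,190),.094))
print("tealight side",plane(s,*pk(190,220,5,247,322),.014))
print("spoon side",plane(s,*pk(190,220,5,347,85),.008),plane(s,*pk(190,220,5,75,190),.004))
print("spoon top",plane(t,*pk(290,140,6,180,335),.01))
print("peeler",plane(t,*pk(110,115,4.4,384,75),.01),plane(t,*pk(110,115,4.4,352,300),.01))
print("peeler side",plane(s,*pk(200,115,5,353,230),.01),plane(s,*pk(200,115,5,612,258),.01))
print("cork side",plane(s,*pk(190,220,5,560,92),.015))
E
```

```text
t 0.10 pos [0.2804 0.5579 0.2302] yaw 63.3 -> 123.7 j [ 0.99  0.05  1.61  0.    1.48 -0.12] F [ 0.5 -0.2 -0.7] grip 0.999
shift [ 3.22 -9.49 10.22] turn [-1.208e+01 -1.000e-02  2.000e-02] rows 8.6
[0.60086513 0.08796304 0.042     ]
[ 0.59066368 -0.04028308  0.042     ]
[0.60591431 0.08090635 0.03      ]
[0.45000431 0.36322705 0.085     ] [0.57819952 0.39603049 0.096     ] [ 0.59340337 -0.3794072   0.094     ]
[0.57609555 0.36697388 0.096     ] [ 0.59464059 -0.38385043  0.094     ]
tealight side [ 0.45121182 -0.36413893  0.014     ]
spoon side [ 0.48921916 -0.20088868  0.008     ] [ 0.37213572 -0.27225805  0.004     ]
spoon top [ 0.48803513 -0.19803818  0.01      ]
peeler [0.6940381  0.20618426 0.01      ] [0.52440363 0.2260472  0.01      ]
peeler side [0.52541278 0.2276704  0.01      ] [0.69205832 0.18341976 0.01      ]
cork side [ 0.58627812 -0.21599731  0.015     ]
```

>>> drive_tool([
  {"x":3.2,"y":-9.5,"z":10.2,"ax":-12.1},
  {"x":3.2,"y":-9.5,"z":10.2,"ax":-12.1},
  {"x":3.2,"y":-9.5,"z":10.2,"ax":-12.1},
  {"x":3.2,"y":-9.5,"z":10.2,"ax":-12.1},
  {"x":3.2,"y":-9.5,"z":10.2,"ax":-12.1},
])

```text
schema error: expected keys x, y, z, ax, ay, az
```

```bash
python3 go.py .402 .231 .15 123.7
```

```text
t 0.10 pos [0.2804 0.5579 0.2302] yaw 63.3 -> 123.7 j [ 0.99  0.05  1.61  0.    1.48 -0.12] F [ 0.5 -0.2 -0.7] grip 0.999
shift [ 3.22 -9.49 10.22] turn [-1.208e+01 -1.000e-02  2.000e-02] rows 8.6
```

>>> drive_tool([
  {"x":3.2,"y":-9.5,"z":10.2,"ax":-12.1,"ay":0,"az":0},
  {"x":3.2,"y":-9.5,"z":10.2,"ax":-12.1,"ay":0,"az":0},
  {"x":3.2,"y":-9.5,"z":10.2,"ax":-12.1,"ay":0,"az":0},
  {"x":3.2,"y":-9.5,"z":10.2,"ax":-12.1,"ay":0,"az":0},
  {"x":3.2,"y":-9.5,"z":10.2,"ax":-12.1,"ay":0,"az":0},
])

```text
time: 0.52
tool_pos: [0.3489, 0.3729, 0.1853]
tool_rot: [0.705, -0.051, 0.706, 0.05]
contact_force: [1.4, -0.0, -0.2]
gripper_width: 0.999
```

```bash
python3 go.py .402 .231 .15 123.7
```

```text
t 0.52 pos [0.3489 0.3729 0.1853] yaw 98.2 -> 123.7 j [ 0.67 -0.19  1.92 -0.    1.41 -1.04] F [ 1.4 -0.  -0.2] grip 0.999
shift [ 1.42 -5.92  1.29] turn [-5.1  -0.01  0.01] rows 3.7
```

>>> drive_tool([
  {"x":1.4,"y":-5.9,"z":1.3,"ax":-5.1,"ay":0,"az":0},
  {"x":1.4,"y":-5.9,"z":1.3,"ax":-5.1,"ay":0,"az":0},
  {"x":1.4,"y":-5.9,"z":1.3,"ax":-5.1,"ay":0,"az":0},
  {"x":1.4,"y":-5.9,"z":1.3,"ax":-5.1,"ay":0,"az":0},
  {"x":1.4,"y":-5.9,"z":1.3,"ax":-5.1,"ay":0,"az":0},
])

```text
time: 0.93
tool_pos: [0.4014, 0.2287, 0.1492]
tool_rot: [0.676, -0.203, 0.679, 0.202]
contact_force: [-0.1, 0.2, 0.2]
gripper_width: 0.995
```

```bash
python3 go.py .402 .231 .1 123.7;python3 - <<'E'
from plant import cams
from h import *
for n,b,sc in(("top",(110,150,270,260),5),("side",(170,60,330,170),5)):
    f=cams.grab_frame(n);np.savez(n+"1.npz",**f);crop(f["img"],*b,sc,f"pics/{n}1.png")
    print(proj(f,(.402,.231,.15)))
E
```

```text
t 0.93 pos [0.4014 0.2287 0.1492] yaw 123.3 -> 123.7 j [ 0.36 -0.29  2.06 -0.    1.37 -1.79] F [-0.1  0.2  0.2] grip 0.995
shift [1.97 0.07 0.08] turn [-0.09 -0.04  0.01] rows 1.2
[179.91943065 219.32785003]
[231.85410444 119.72810504]
```

View pics/side1.png

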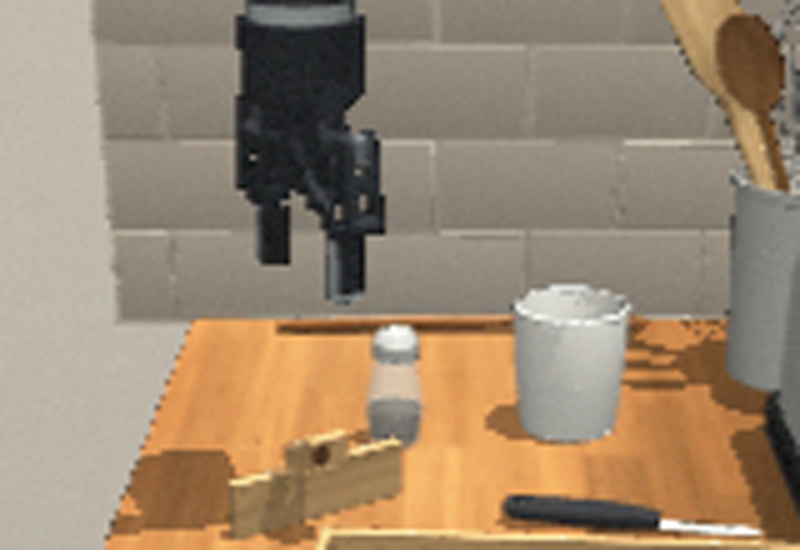

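View pics/top1.png

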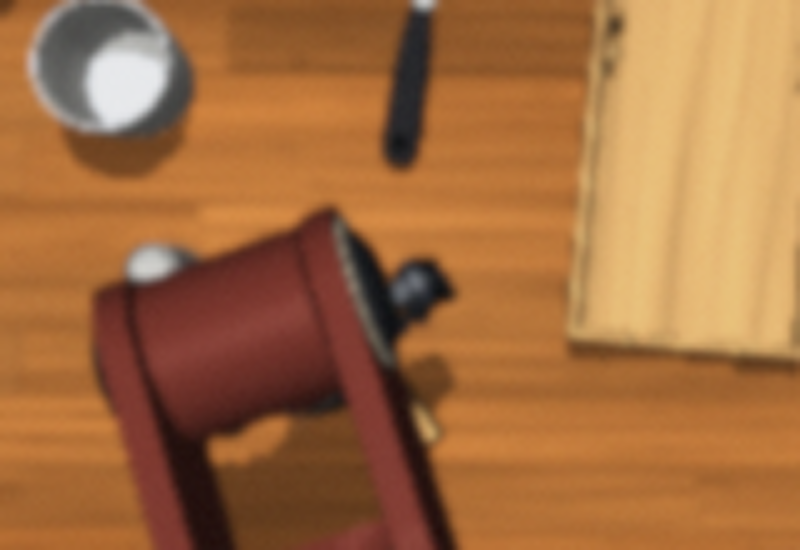

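>>> drive_tool([
  {"x":3.5,"y":0.07,"z":0.08,"ax":-0.09,"ay":0,"az":0},
  {"x":4.9,"y":0.07,"z":0.08,"ax":-0.09,"ay":0,"az":0},
  {"x":4.9,"y":0.07,"z":0.08,"ax":-0.09,"ay":0,"az":0},
  {"x":4.9,"y":0.07,"z":0.08,"ax":-0.09,"ay":0,"az":0},
  {"x":4.9,"y":0.07,"z":0.08,"ax":-0.09,"ay":0,"az":0},
])

```text
time: 1.45
tool_pos: [0.3997, 0.236, 0.0271]
tool_rot: [0.674, -0.206, 0.679, 0.206]
contact_force: [0.3, 0.4, 0.4]
gripper_width: 0.999
```

```bash
python3 go.py .402 .231 .026 123.7;python3 - <<'E'
from plant import cams
from h import *
for n,b,sc in(("side",(170,60,330,170),5),):
    f=cams.grab_frame(n);crop(f["img"],*b,sc,f"pics/{n}2.png")
E
```

```text
t 1.45 pos [0.3997 0.236  0.0271] yaw 123.9 -> 123.7 j [ 0.37 -0.11  2.13  0.    1.12 -1.79] F [0.3 0.4 0.4] grip 0.999
shift [ 0.04 -0.22 -0.04] turn [ 0.03 -0.06 -0.02] rows 0.1
```

View pics/side2.png

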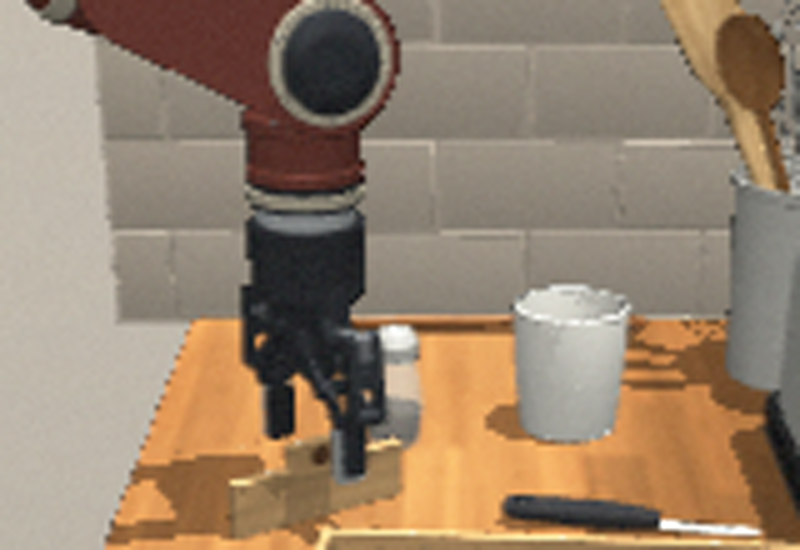

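>>> drive_tool([
  {"x":0.05,"y":-0.22,"z":0,"ax":0,"ay":0,"az":0},
  {"x":0.05,"y":-0.22,"z":0,"ax":0,"ay":0,"az":0},
])

```text
time: 1.67
tool_pos: [0.4079, 0.232, 0.0309]
tool_rot: [0.679, -0.206, 0.674, 0.206]
contact_force: [-0.0, 0.6, 0.3]
gripper_width: 0.999
```

>>> drive_tool([
  {"x":0,"y":0,"z":0,"ax":0,"ay":0,"az":0},
  {"x":0,"y":0,"z":0,"ax":0,"ay":0,"az":0},
  {"x":0,"y":0,"z":0,"ax":0,"ay":0,"az":0},
  {"x":0,"y":0,"z":0,"ax":0,"ay":0,"az":0},
  {"x":0,"y":0,"z":0,"ax":0,"ay":0,"az":0},
], hand=0)

```text
time: 2.08
tool_pos: [0.4052, 0.2311, 0.0279]
tool_rot: [0.677, -0.205, 0.676, 0.205]
contact_force: [0.9, 0.7, -0.6]
gripper_width: 0.303
```

>>> drive_tool([
  {"x":0,"y":0,"z":0,"ax":0,"ay":0,"az":0},
  {"x":0,"y":0,"z":0,"ax":0,"ay":0,"az":0},
  {"x":0,"y":0,"z":0,"ax":0,"ay":0,"az":0},
  {"x":0,"y":0,"z":0,"ax":0,"ay":0,"az":0},
  {"x":0,"y":0,"z":0,"ax":0,"ay":0,"az":0},
])

```text
time: 2.5
tool_pos: [0.4053, 0.2311, 0.0278]
tool_rot: [0.677, -0.206, 0.676, 0.206]
contact_force: [0.3, -1.0, 1.9]
gripper_width: 0.107
```

```bash
python3 go.py .402 .231 .15 -;python3 - <<'E'
from plant import cams
from h import *
for n,b,sc in(("side",(170,60,330,170),5),):
    f=cams.grab_frame(n);crop(f["img"],*b,sc,f"pics/{n}3.png")
E
```

```text
t 2.50 pos [0.4053 0.2311 0.0278] yaw 123.8 -> 123.8 j [ 0.36 -0.1   2.13 -0.    1.11 -1.8 ] F [ 0.3 -1.   1.9] grip 0.107
shift [-4.89  0.07 -0.11] turn [0. 0. 0.] rows 2.9
```

View pics/side3.png

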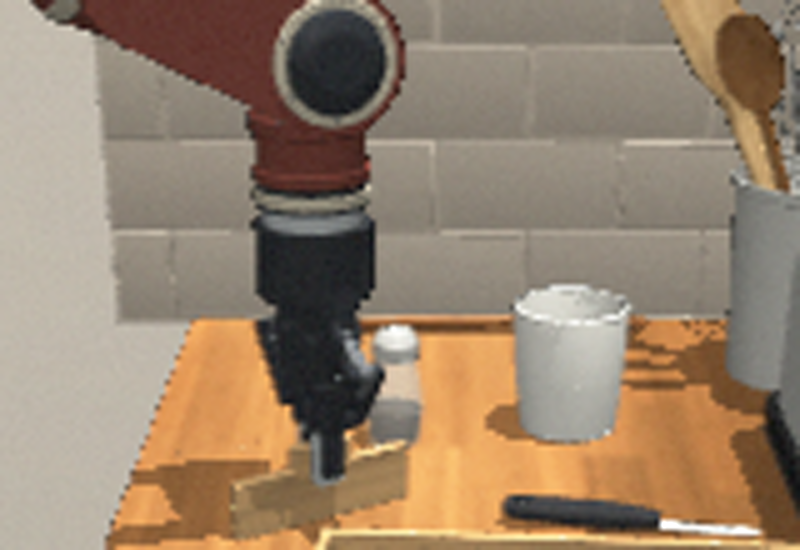

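>>> drive_tool([
  {"x":-0.5,"y":0,"z":0,"ax":0,"ay":0,"az":0},
  {"x":-2,"y":0,"z":0,"ax":0,"ay":0,"az":0},
  {"x":-3.5,"y":0,"z":0,"ax":0,"ay":0,"az":0},
  {"x":-5,"y":0,"z":0,"ax":0,"ay":0,"az":0},
  {"x":-5,"y":0,"z":0,"ax":0,"ay":0,"az":0},
])

```text
time: 2.97
tool_pos: [0.4095, 0.2328, 0.1612]
tool_rot: [0.682, -0.205, 0.671, 0.206]
contact_force: [1.8, -0.2, 1.3]
gripper_width: 0.106
```

>>> drive_tool([
  {"x":0,"y":0,"z":0,"ax":5,"ay":0,"az":0},
  {"x":0,"y":0,"z":0,"ax":8,"ay":0,"az":0},
  {"x":0,"y":0,"z":0,"ax":8,"ay":0,"az":0},
  {"x":0,"y":0,"z":0,"ax":8,"ay":0,"az":0},
  {"x":0,"y":0,"z":0,"ax":8,"ay":0,"az":0},
])

```text
time: 3.38
tool_pos: [0.4047, 0.231, 0.1519]
tool_rot: [0.707, 0.014, 0.707, -0.015]
contact_force: [-0.4, 0.2, -0.6]
gripper_width: 0.105
```

>>> drive_tool([
  {"x":0,"y":0,"z":0,"ax":8,"ay":0,"az":0},
  {"x":0,"y":0,"z":0,"ax":8,"ay":0,"az":0},
  {"x":0,"y":0,"z":0,"ax":8,"ay":0,"az":0},
  {"x":0,"y":0,"z":0,"ax":8,"ay":0,"az":0},
  {"x":0,"y":0,"z":0,"ax":8,"ay":0,"az":0},
])

```text
time: 3.8
tool_pos: [0.4047, 0.231, 0.1518]
tool_rot: [0.668, 0.231, 0.669, -0.232]
contact_force: [0.3, 0.6, -1.1]
gripper_width: 0.103
```

```bash
python3 go.py .602 .0205 .15 -3.8
```

```text
t 3.80 pos [0.4047 0.231  0.1518] yaw 51.8 -> -3.8 j [ 0.36 -0.28  2.05  0.    1.37 -0.55] F [ 0.3  0.6 -1.1] grip 0.103
shift [ 0.07 -1.74 11.41] turn [ 1.112e+01 -0.000e+00  1.000e-02] rows 7.8
```

>>> drive_tool([
  {"x":0,"y":-0.9,"z":5.7,"ax":5.6,"ay":0,"az":0},
  {"x":0,"y":-0.9,"z":5.7,"ax":5.6,"ay":0,"az":0},
  {"x":0,"y":-0.9,"z":5.7,"ax":5.6,"ay":0,"az":0},
  {"x":0,"y":-0.9,"z":5.7,"ax":5.6,"ay":0,"az":0},
  {"x":0,"y":-0.9,"z":5.7,"ax":5.6,"ay":0,"az":0},
])

```text
time: 4.22
tool_pos: [0.5059, 0.123, 0.1522]
tool_rot: [0.592, 0.386, 0.592, -0.387]
contact_force: [-0.3, -0.2, -0.4]
gripper_width: 0.108
```

```bash
python3 go.py .602 .0205 .15 -3.8
```

```text
t 4.22 pos [0.5059 0.123  0.1522] yaw 23.8 -> -3.8 j [ 0.1  -0.14  1.93 -0.    1.35 -0.32] F [-0.3 -0.2 -0.4] grip 0.108
shift [0.09 1.87 5.3 ] turn [ 5.51  0.01 -0.  ] rows 3.8
```

>>> drive_tool([
  {"x":0,"y":1.87,"z":5.3,"ax":5.5,"ay":0,"az":0},
  {"x":0,"y":1.87,"z":5.3,"ax":5.5,"ay":0,"az":0},
  {"x":0,"y":1.87,"z":5.3,"ax":5.5,"ay":0,"az":0},
  {"x":0,"y":1.87,"z":5.3,"ax":5.5,"ay":0,"az":0},
  {"x":0,"y":1.87,"z":5.3,"ax":5.5,"ay":0,"az":0},
])

```text
time: 4.63
tool_pos: [0.6022, 0.0221, 0.152]
tool_rot: [-0.484, -0.515, -0.484, 0.515]
contact_force: [-0.0, -0.2, 0.3]
gripper_width: 0.099
```

>>> drive_tool([
  {"x":2,"y":0,"z":0,"ax":0,"ay":0,"az":0},
  {"x":2,"y":0,"z":0,"ax":0,"ay":0,"az":0},
  {"x":2,"y":0,"z":0,"ax":0,"ay":0,"az":0},
  {"x":2,"y":0,"z":0,"ax":0,"ay":0,"az":0},
  {"x":2,"y":0,"z":0,"ax":0,"ay":0,"az":0},
])

```text
time: 5.05
tool_pos: [0.6011, 0.025, 0.1041]
tool_rot: [0.486, 0.514, 0.485, -0.513]
contact_force: [-0.7, -0.0, 0.5]
gripper_width: 0.106
```

```bash
python3 go.py .602 .0205 .1 -3.8;python3 - <<'E'
from plant import cams
from h import *
for n,b,sc in(("side",(215,110,345,215),6),("top",(200,110,300,240),4.5)):
    f=cams.grab_frame(n);np.savez(n+"4.npz",**f);crop(f["img"],*b,sc,f"pics/{n}4.png")
E
```

```text
t 5.05 pos [0.6011 0.025  0.1041] yaw -3.2 -> -3.8 j [-0.08  0.11  1.78  0.    1.26 -0.03] F [-0.7 -0.   0.5] grip 0.106
shift [0.16 0.04 0.18] turn [ 0.12 -0.   -0.02] rows 0.1
```

View pics/side4.png

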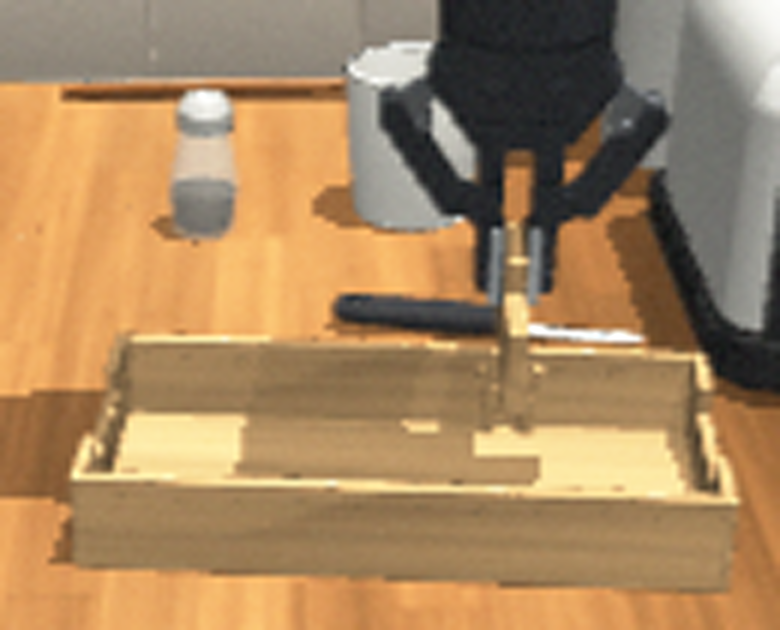

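View pics/top4.png

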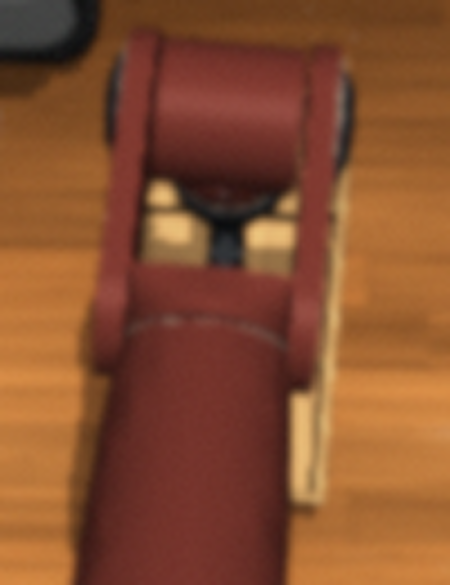

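Run:
```python
from h import *
s=load("side4.npz");crop(s["img"],275,140,330,195,11,"pics/s4z.png")
s0=load("side0.npz");crop(s0["img"],275,155,330,195,11,"pics/s0z.png")
def Z(p,y0=140): return ((p[0]-275+.5)*11-.5,(p[1]-y0+.5)*11-.5)
a=np.radians(-3.2)
def W(x0,y0,z0,a,lx,ly,lz): # divider local lx along length(+y world), ly thickness(+x)
    return (x0+np.cos(a)*ly-np.sin(a)*lx,y0+np.sin(a)*ly+np.cos(a)*lx,z0+lz)
for lx in(-.066,-.023,.023):
  for ly in(-.005,.005):
    for lz in ((0,.04) if lx==-.066 else (.04,.056)): print(lx,ly,lz,np.round(Z(proj(s,W(.6011,.025,.0763,a,lx,ly,lz)))))
```

```text
-0.066 -0.005 0 [264. 436.]
-0.066 -0.005 0.04 [273. 283.]
-0.066 0.005 0 [306. 437.]
-0.066 0.005 0.04 [316. 284.]
-0.023 -0.005 0.04 [266. 209.]
-0.023 -0.005 0.056 [269. 148.]
-0.023 0.005 0.04 [307. 210.]
-0.023 0.005 0.056 [311. 149.]
0.023 -0.005 0.04 [260. 136.]
0.023 -0.005 0.056 [263.  77.]
0.023 0.005 0.04 [299. 137.]
0.023 0.005 0.056 [303.  78.]
```

View pics/s4z.png

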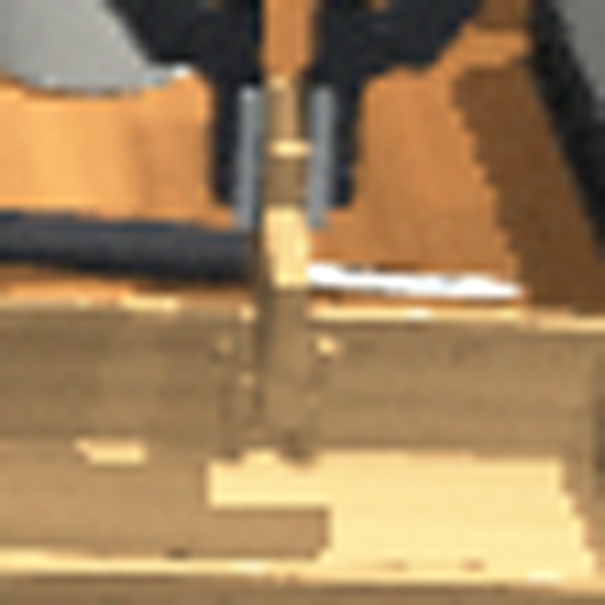

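View pics/s0z.png

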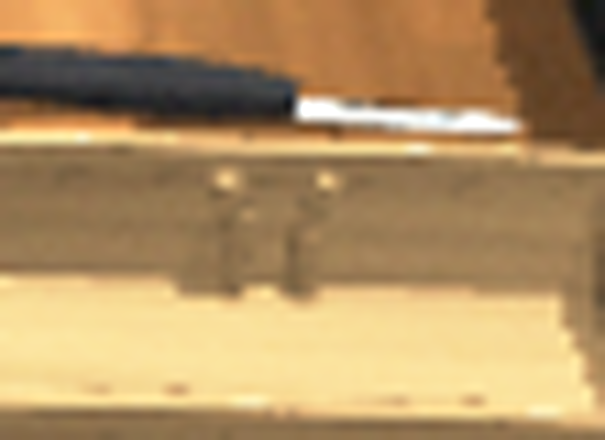

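Run:
```python
from h import *
s=load("side0.npz")
def Z(p,y0=155): return np.round(((p[0]-275+.5)*11-.5,(p[1]-y0+.5)*11-.5))
for tx,ty in((.5525,.022),(.5533,.0209)):
  a=np.radians(-3.8)
  T=lambda x,y,z:(tx+np.cos(a)*x-np.sin(a)*y,ty+np.sin(a)*x+np.cos(a)*y,z)
  print("rim far out/in",Z(proj(s,T(.051,.077,.048))),Z(proj(s,T(.051,.07,.048))),"floor far",Z(proj(s,T(.051,.07,.006))),"near rim out/in",Z(proj(s,T(.051,-.077,.048))),Z(proj(s,T(.051,-.07,.048))))
  for x in(.0445,.0575): print("groove foot",Z(proj(s,T(x,.068,.006))))
  for x in(.040,.062): print("groove top",Z(proj(s,T(x,.068,.042))))
  for x in(-.147,.147): 
    for y in (-.077,.077): p=proj(s,T(x,y,.048));print("corner s1",np.round((p-[200,115]+.5)*5-.5,0))
```

```text
rim far out/in [272. 137.] [273. 148.] floor far [265. 287.] near rim out/in [290. 411.] [289. 397.]
groove foot [242. 290.]
groove foot [289. 291.]
groove top [231. 170.]
groove top [313. 173.]
corner s1 [130. 374.]
corner s1 [168. 253.]
corner s1 [692. 392.]
corner s1 [661. 267.]
rim far out/in [276. 139.] [277. 150.] floor far [269. 289.] near rim out/in [294. 413.] [293. 399.]
groove foot [245. 291.]
groove foot [293. 293.]
groove top [235. 172.]
groove top [317. 174.]
corner s1 [132. 375.]
corner s1 [170. 253.]
corner s1 [694. 393.]
corner s1 [663. 268.]
```

```bash
python3 go.py .604 .018 .08 -3.8
```

```text
t 5.15 pos [0.6018 0.0246 0.1048] yaw -3.3 -> -3.8 j [-0.08  0.11  1.77  0.    1.26 -0.03] F [-0.4  0.3 -0.8] grip 0.111
shift [0.99 0.1  0.26] turn [ 0.11  0.   -0.04] rows 0.6
```

>>> drive_tool([
  {"x":0.5,"y":0.1,"z":0.26,"ax":0.11,"ay":0,"az":0},
  {"x":1,"y":0.1,"z":0.26,"ax":0.11,"ay":0,"az":0},
  {"x":1,"y":0.1,"z":0.26,"ax":0.11,"ay":0,"az":0},
  {"x":1,"y":0.1,"z":0.26,"ax":0.11,"ay":0,"az":0},
  {"x":1,"y":0.1,"z":0.26,"ax":0.11,"ay":0,"az":0},
])

```text
time: 5.57
tool_pos: [0.6026, 0.0175, 0.077]
tool_rot: [-0.482, -0.516, -0.483, 0.517]
contact_force: [-0.1, -0.8, -0.0]
gripper_width: 0.106
```

```bash
python3 go.py .604 .018 .06 -3.8;python3 - <<'E'
from plant import cams
from h import *
f=cams.grab_frame("side");np.savez("side5.npz",**f);crop(f["img"],275,140,330,195,11,f"pics/side5.png")
E
```

```text
t 5.57 pos [0.6026 0.0175 0.077 ] yaw -3.9 -> -3.8 j [-0.09  0.14  1.79  0.    1.21 -0.03] F [-0.1 -0.8 -0. ] grip 0.106
shift [ 0.68  0.06 -0.02] turn [-0.02 -0.    0.01] rows 0.4
```

View pics/side5.png

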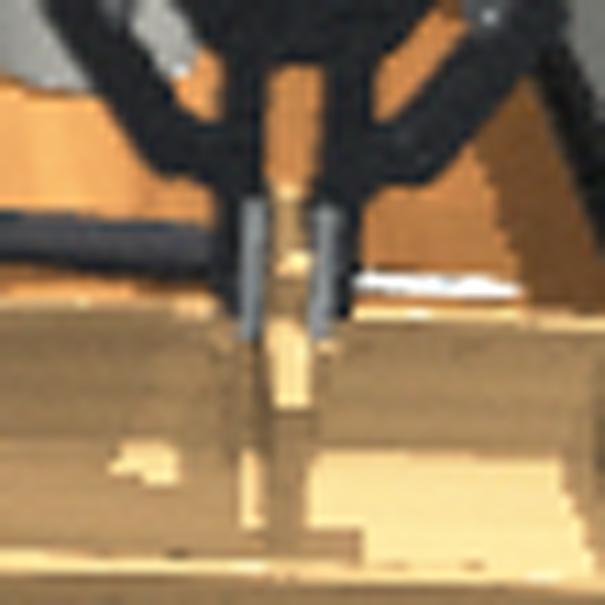

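>>> drive_tool([
  {"x":0.2,"y":0.06,"z":0,"ax":0,"ay":0,"az":0},
  {"x":0.4,"y":0.06,"z":0,"ax":0,"ay":0,"az":0},
  {"x":0.7,"y":0.06,"z":0,"ax":0,"ay":0,"az":0},
  {"x":0.9,"y":0.06,"z":0,"ax":0,"ay":0,"az":0},
  {"x":0.9,"y":0.06,"z":0,"ax":0,"ay":0,"az":0},
])

```text
time: 6.03
tool_pos: [0.6033, 0.0176, 0.0531]
tool_rot: [-0.482, -0.516, -0.483, 0.517]
contact_force: [0.8, 0.2, -0.9]
gripper_width: 0.106
```

```bash
python3 go.py .604 .018 .034 -3.8;python3 - <<'E'
from plant import cams
from h import *
f=cams.grab_frame("side");np.savez("side6.npz",**f);crop(f["img"],275,140,330,195,11,f"pics/side6.png")
E
```

```text
t 6.03 pos [0.6033 0.0176 0.0531] yaw -3.9 -> -3.8 j [-0.09  0.18  1.79  0.    1.17 -0.03] F [ 0.8  0.2 -0.9] grip 0.106
shift [ 0.77  0.03 -0.02] turn [-0.02 -0.    0.03] rows 0.5
```

View pics/side6.png

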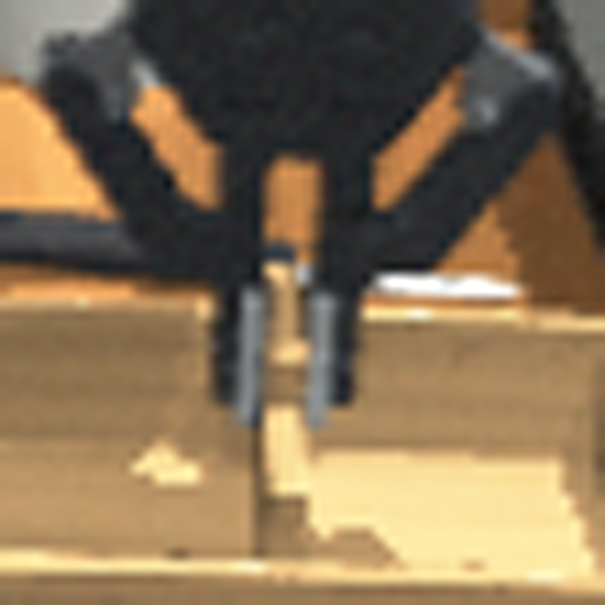

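>>> drive_tool([
  {"x":0.15,"y":0.02,"z":0,"ax":0,"ay":0,"az":0},
  {"x":0.3,"y":0.02,"z":0,"ax":0,"ay":0,"az":0},
  {"x":0.45,"y":0.02,"z":0,"ax":0,"ay":0,"az":0},
  {"x":0.6,"y":0.02,"z":0,"ax":0,"ay":0,"az":0},
  {"x":0.6,"y":0.02,"z":0,"ax":0,"ay":0,"az":0},
])

```text
time: 6.5
tool_pos: [0.6042, 0.0175, 0.039]
tool_rot: [-0.482, -0.516, -0.483, 0.517]
contact_force: [0.3, 0.3, -1.0]
gripper_width: 0.108
```

>>> drive_tool([
  {"x":0.08,"y":0,"z":0,"ax":0,"ay":0,"az":0},
  {"x":0.16,"y":0,"z":0,"ax":0,"ay":0,"az":0},
  {"x":0.16,"y":0,"z":0,"ax":0,"ay":0,"az":0},
  {"x":0.16,"y":0,"z":0,"ax":0,"ay":0,"az":0},
])

```text
time: 6.83
tool_pos: [0.6049, 0.0174, 0.0361]
tool_rot: [-0.483, -0.517, -0.483, 0.517]
contact_force: [-0.4, -0.1, -1.4]
gripper_width: 0.101
```

```bash
python3 go.py .604 .018 .034 -3.8
```

```text
t 6.83 pos [0.6049 0.0174 0.0361] yaw -3.9 -> -3.8 j [-0.09  0.2   1.8  -0.    1.14 -0.03] F [-0.4 -0.1 -1.4] grip 0.101
shift [ 0.08 -0.04 -0.02] turn [-0.02  0.    0.  ] rows 0.1
```

>>> drive_tool([
  {"x":0.08,"y":0,"z":0,"ax":0,"ay":0,"az":0},
  {"x":0.14,"y":0,"z":0,"ax":0,"ay":0,"az":0},
  {"x":0.14,"y":0,"z":0,"ax":0,"ay":0,"az":0},
  {"x":0.14,"y":0,"z":0,"ax":0,"ay":0,"az":0},
])

```text
time: 7.17
tool_pos: [0.6055, 0.0174, 0.0338]
tool_rot: [0.483, 0.517, 0.483, -0.516]
contact_force: [-2.1, 0.0, 5.5]
gripper_width: 0.105
```

```bash
python3 go.py .604 .018 .034 -3.8;python3 - <<'E'
from plant import cams
from h import *
f=cams.grab_frame("side");np.savez("side7.npz",**f);crop(f["img"],275,140,330,195,11,f"pics/side7.png")
E
```

```text
t 7.17 pos [0.6055 0.0174 0.0338] yaw -3.9 -> -3.8 j [-0.09  0.21  1.8  -0.    1.14 -0.03] F [-2.1  0.   5.5] grip 0.105
shift [-0.01 -0.06 -0.02] turn [-0.02  0.   -0.01] rows 0.0
```

View pics/side7.png

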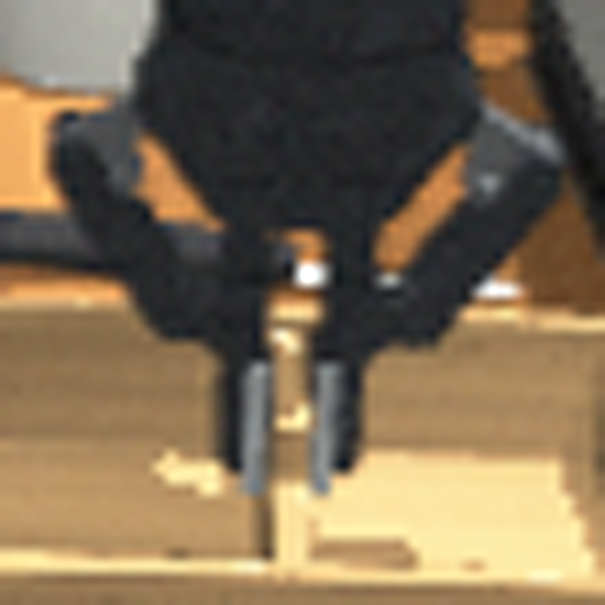

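>>> drive_tool([
  {"x":0,"y":-0.03,"z":0,"ax":0,"ay":0,"az":0},
  {"x":0,"y":-0.03,"z":0,"ax":0,"ay":0,"az":0},
  {"x":0,"y":-0.03,"z":0,"ax":0,"ay":0,"az":0},
  {"x":0,"y":-0.03,"z":0,"ax":0,"ay":0,"az":0},
  {"x":0,"y":-0.03,"z":0,"ax":0,"ay":0,"az":0},
], hand=1)

```text
time: 7.63
tool_pos: [0.604, 0.0175, 0.0324]
tool_rot: [-0.483, -0.517, -0.483, 0.517]
contact_force: [-0.3, 0.4, -0.2]
gripper_width: 0.811
```

>>> drive_tool([
  {"x":0,"y":-0.03,"z":0,"ax":0,"ay":0,"az":0},
  {"x":-1.5,"y":0,"z":0,"ax":0,"ay":0,"az":0},
  {"x":-3,"y":0,"z":0,"ax":0,"ay":0,"az":0},
  {"x":-4.5,"y":0,"z":0,"ax":0,"ay":0,"az":0},
  {"x":-6,"y":0,"z":0,"ax":0,"ay":0,"az":0},
])

```text
time: 8.05
tool_pos: [0.6037, 0.0175, 0.184]
tool_rot: [-0.483, -0.516, -0.483, 0.517]
contact_force: [1.7, 0.3, 0.7]
gripper_width: 1.0
```

```bash
python3 go.py .605 .217 .16 83;python3 - <<'E'
from plant import cams
from h import *
for n,b,sc in(("side",(205,120,345,215),5.6),("top",(180,110,300,240),4.5)):
    f=cams.grab_frame(n);np.savez(n+"8.npz",**f);crop(f["img"],*b,sc,f"pics/{n}8.png")
E
```

```text
t 8.05 pos [0.6037 0.0175 0.184 ] yaw -3.9 -> 83.0 j [-0.09  0.04  1.71 -0.    1.4  -0.03] F [1.7 0.3 0.7] grip 1.000
shift [ 0.96 -0.49 -7.96] turn [-1.738e+01 -1.000e-02  1.000e-02] rows 12.1
```

View pics/side8.png

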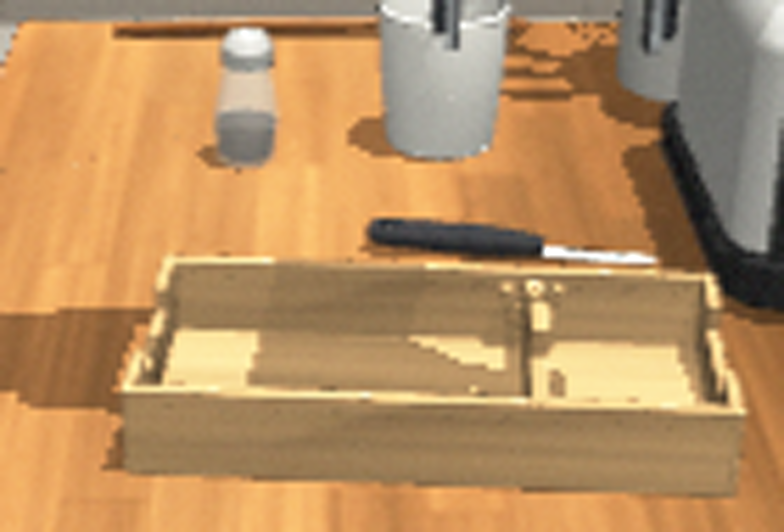

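>>> drive_tool([
  {"x":0,"y":-0.3,"z":-3.5,"ax":-8.7,"ay":0,"az":0},
  {"x":0,"y":-0.3,"z":-3.5,"ax":-8.7,"ay":0,"az":0},
  {"x":0,"y":-0.3,"z":-3.5,"ax":-8.7,"ay":0,"az":0},
  {"x":0,"y":-0.3,"z":-3.5,"ax":-8.7,"ay":0,"az":0},
  {"x":0,"y":-0.3,"z":-3.5,"ax":-8.7,"ay":0,"az":0},
])

```text
time: 8.57
tool_pos: [0.6022, 0.1064, 0.182]
tool_rot: [0.619, 0.341, 0.62, -0.341]
contact_force: [0.4, -0.5, 0.4]
gripper_width: 0.998
```

```bash
python3 go.py .605 .2155 .12 83.3
```

```text
t 8.57 pos [0.6022 0.1064 0.182 ] yaw 32.4 -> 83.3 j [ 0.05  0.06  1.69 -0.    1.39 -0.51] F [ 0.4 -0.5  0.4] grip 0.998
shift [ 2.48  2.43 -3.63] turn [-1.018e+01 -1.000e-02  1.000e-02] rows 7.1
```

View pics/top8.png

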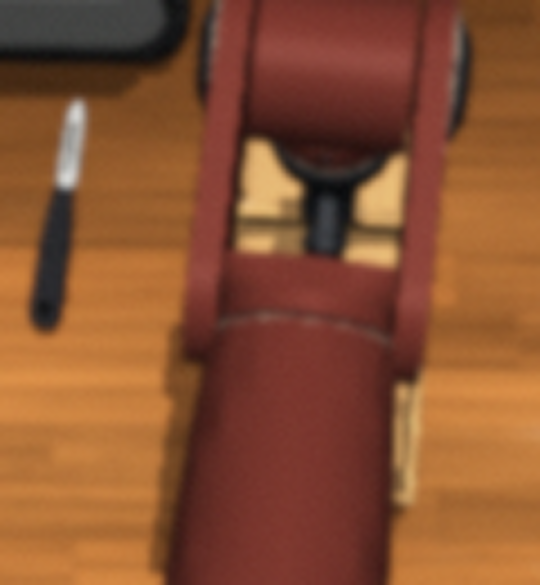

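>>> drive_tool([
  {"x":1,"y":2.4,"z":-3.6,"ax":-10.2,"ay":0,"az":0},
  {"x":1,"y":2.4,"z":-3.6,"ax":-10.2,"ay":0,"az":0},
  {"x":1,"y":2.4,"z":-3.6,"ax":-10.2,"ay":0,"az":0},
  {"x":1,"y":2.4,"z":-3.6,"ax":-10.2,"ay":0,"az":0},
  {"x":1,"y":2.4,"z":-3.6,"ax":-10.2,"ay":0,"az":0},
])

```text
time: 8.98
tool_pos: [0.6049, 0.2151, 0.1559]
tool_rot: [0.694, 0.133, 0.695, -0.134]
contact_force: [-0.1, -1.2, 0.9]
gripper_width: 1.002
```

```bash
python3 go.py .605 .2155 .08 83.3
```

```text
t 8.98 pos [0.6049 0.2151 0.1559] yaw 68.3 -> 83.3 j [ 0.23  0.15  1.64  0.    1.36 -0.97] F [-0.1 -1.2  0.9] grip 1.002
shift [3.04 0.02 0.  ] turn [-3.01 -0.02  0.01] rows 2.1
```

>>> drive_tool([
  {"x":3,"y":0,"z":0,"ax":-3,"ay":0,"az":0},
  {"x":3,"y":0,"z":0,"ax":-3,"ay":0,"az":0},
  {"x":3,"y":0,"z":0,"ax":-3,"ay":0,"az":0},
  {"x":3,"y":0,"z":0,"ax":-3,"ay":0,"az":0},
  {"x":3,"y":0,"z":0,"ax":-3,"ay":0,"az":0},
])

```text
time: 9.4
tool_pos: [0.6067, 0.2135, 0.084]
tool_rot: [0.706, 0.046, 0.705, -0.046]
contact_force: [0.4, -0.0, 0.2]
gripper_width: 0.998
```

```bash
python3 go.py .605 .2155 .005 83.3;python3 - <<'E'
from plant import cams
from h import *
for n,b,sc in(("side",(205,90,345,215),5.),):
    f=cams.grab_frame(n);np.savez(n+"9.npz",**f);crop(f["img"],*b,sc,f"pics/{n}9.png")
E
```

```text
t 9.40 pos [0.6067 0.2135 0.084 ] yaw 82.6 -> 83.3 j [ 0.22  0.22  1.68  0.    1.24 -1.22] F [ 0.4 -0.   0.2] grip 0.998
shift [ 3.16  0.07 -0.08] turn [-0.14  0.02 -0.01] rows 1.9
```

View pics/side9.png

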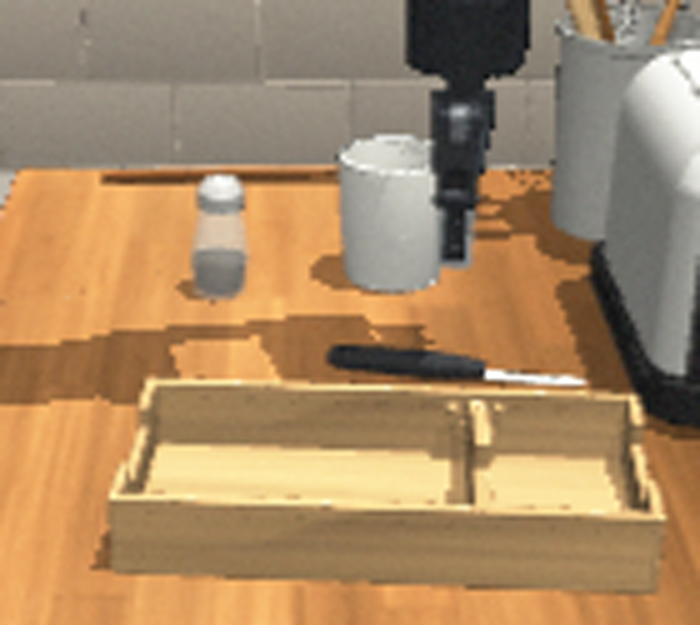

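>>> drive_tool([
  {"x":1.5,"y":0.07,"z":-0.05,"ax":-0.14,"ay":0,"az":0},
  {"x":2.8,"y":0.07,"z":-0.05,"ax":-0.14,"ay":0,"az":0},
  {"x":3.1,"y":0.07,"z":-0.05,"ax":-0.14,"ay":0,"az":0},
  {"x":3.1,"y":0.07,"z":-0.05,"ax":-0.14,"ay":0,"az":0},
  {"x":3.1,"y":0.07,"z":-0.05,"ax":-0.14,"ay":0,"az":0},
])

```text
time: 9.87
tool_pos: [0.6063, 0.2156, 0.0073]
tool_rot: [0.707, 0.041, 0.705, -0.04]
contact_force: [-0.3, 0.3, -0.0]
gripper_width: 0.998
```

```bash
python3 go.py .605 .2155 .005 83.3
```

```text
t 9.87 pos [0.6063 0.2156 0.0073] yaw 83.4 -> 83.3 j [ 0.23  0.32  1.71 -0.    1.11 -1.23] F [-0.3  0.3 -0. ] grip 0.998
shift [ 0.09 -0.01 -0.05] turn [ 0.02  0.03 -0.01] rows 0.1
```

>>> drive_tool([
  {"x":0.06,"y":0,"z":0,"ax":0,"ay":0,"az":0},
  {"x":0.06,"y":0,"z":0,"ax":0,"ay":0,"az":0},
  {"x":0.06,"y":0,"z":0,"ax":0,"ay":0,"az":0},
  {"x":0.06,"y":0,"z":0,"ax":0,"ay":0,"az":0},
  {"x":0.06,"y":0,"z":0,"ax":0,"ay":0,"az":0},
], hand=0)

```text
time: 10.28
tool_pos: [0.6054, 0.2154, 0.0045]
tool_rot: [0.706, 0.041, 0.706, -0.04]
contact_force: [0.2, -0.5, 0.9]
gripper_width: 0.299
```

>>> drive_tool([
  {"x":0,"y":0,"z":0,"ax":0,"ay":0,"az":0},
  {"x":0,"y":0,"z":0,"ax":0,"ay":0,"az":0},
  {"x":0,"y":0,"z":0,"ax":0,"ay":0,"az":0},
  {"x":0,"y":0,"z":0,"ax":0,"ay":0,"az":0},
])

```text
time: 10.62
tool_pos: [0.6057, 0.2155, 0.0047]
tool_rot: [0.707, 0.041, 0.705, -0.04]
contact_force: [-0.1, 0.3, 5.7]
gripper_width: 0.274
```

```bash
python3 go.py .5083 .0519 .11 86.2
```

```text
t 10.62 pos [0.6057 0.2155 0.0047] yaw 83.4 -> 86.2 j [ 0.23  0.32  1.71  0.    1.11 -1.23] F [-0.1  0.3  5.7] grip 0.274
shift [-4.22 -6.94 -3.12] turn [-0.55  0.02 -0.01] rows 5.2
```

>>> drive_tool([
  {"x":-0.8,"y":0,"z":0,"ax":0,"ay":0,"az":0},
  {"x":-2.2,"y":0,"z":0,"ax":0,"ay":0,"az":0},
  {"x":-3.6,"y":0,"z":0,"ax":0,"ay":0,"az":0},
  {"x":-4.4,"y":0,"z":0,"ax":0,"ay":0,"az":0},
  {"x":-4.4,"y":0,"z":0,"ax":0,"ay":0,"az":0},
])

```text
time: 11.03
tool_pos: [0.6082, 0.2161, 0.1199]
tool_rot: [0.709, 0.041, 0.703, -0.039]
contact_force: [1.1, 0.1, 0.2]
gripper_width: 0.272
```

>>> drive_tool([
  {"x":0,"y":-1.6,"z":-0.7,"ax":-0.1,"ay":0,"az":0},
  {"x":0,"y":-3,"z":-1.35,"ax":-0.25,"ay":0,"az":0},
  {"x":0,"y":-4.4,"z":-2,"ax":-0.35,"ay":0,"az":0},
  {"x":0,"y":-5.8,"z":-2.6,"ax":-0.45,"ay":0,"az":0},
  {"x":0,"y":-6.9,"z":-3.1,"ax":-0.55,"ay":0,"az":0},
])

```text
time: 11.45
tool_pos: [0.5054, 0.0511, 0.1113]
tool_rot: [0.705, 0.023, 0.708, -0.024]
contact_force: [0.6, 0.3, -0.7]
gripper_width: 0.276
```

>>> drive_tool([
  {"x":0,"y":0,"z":0,"ax":0,"ay":0,"az":0},
  {"x":0,"y":0,"z":0,"ax":0,"ay":0,"az":0},
  {"x":0,"y":0,"z":0,"ax":0,"ay":0,"az":0},
])

```text
time: 11.7
tool_pos: [0.5077, 0.0529, 0.1126]
tool_rot: [0.706, 0.024, 0.707, -0.024]
contact_force: [-0.4, 0.0, 0.2]
gripper_width: 0.274
```

```bash
python3 go.py .5083 .0519 .07 86.2;python3 - <<'E'
from plant import cams
from h import *
for n,b,sc in(("side",(205,90,345,215),5.),("top",(180,110,300,240),4.5)):
    f=cams.grab_frame(n);np.savez(n+"10.npz",**f);crop(f["img"],*b,sc,f"pics/{n}10.png")
E
```

```text
t 11.70 pos [0.5077 0.0529 0.1126] yaw 86.2 -> 86.2 j [-0.04 -0.12  1.98  0.    1.28 -1.55] F [-0.4  0.   0.2] grip 0.274
shift [ 1.7  -0.04  0.03] turn [-0.01 -0.02 -0.  ] rows 1.0
```

View pics/side10.png

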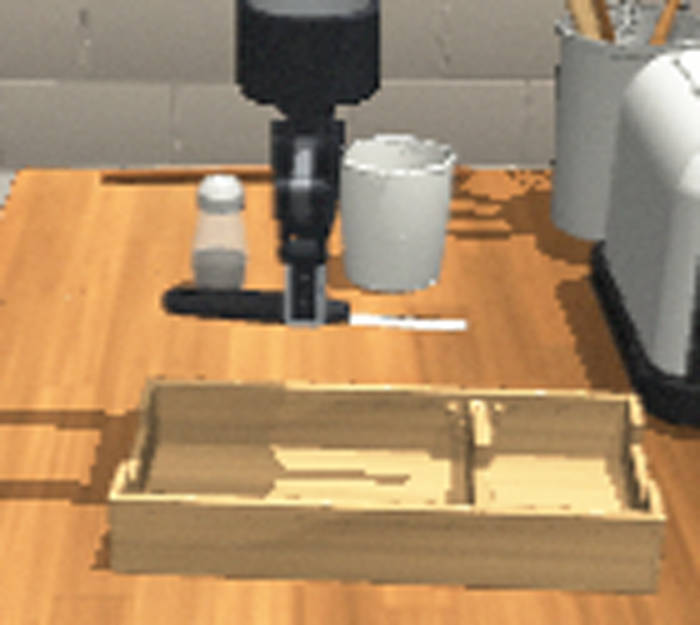

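View pics/top10.png

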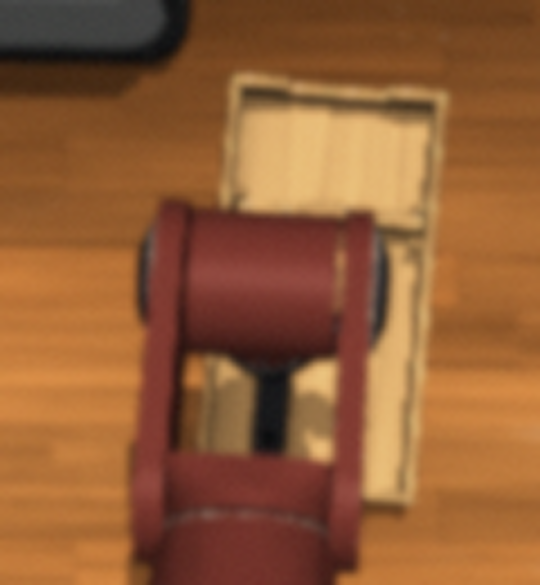

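Run:
```python
from h import *
s=load("side10.npz")
for p,z in(((162,300),.117),((467,325),.113)): print(plane(s,*pk(205,90,5,*p),z))
a=np.radians(-3.8)
for X in(-.14,.046): print(X,.5533+np.cos(a)*X-np.sin(a)*.028,.0209+np.sin(a)*X+np.cos(a)*.028)
```

```text
[0.42667688 0.06298154 0.117     ]
[0.59613719 0.03686387 0.113     ]
-0.14 0.415463463650313 0.05811678716817742
0.046 0.6010545367526343 0.045789841693777394
```

>>> drive_tool([
  {"x":0.7,"y":0,"z":-0.12,"ax":0,"ay":0,"az":0},
  {"x":1.6,"y":-0.03,"z":-0.12,"ax":0,"ay":0,"az":0},
  {"x":2,"y":-0.03,"z":-0.12,"ax":0,"ay":0,"az":0},
  {"x":2,"y":-0.03,"z":-0.12,"ax":0,"ay":0,"az":0},
  {"x":2,"y":-0.03,"z":-0.12,"ax":0,"ay":0,"az":0},
])

```text
time: 12.22
tool_pos: [0.5049, 0.0528, 0.0631]
tool_rot: [0.706, 0.023, 0.707, -0.023]
contact_force: [0.6, -0.6, -0.6]
gripper_width: 0.278
```

```bash
python3 go.py .5045 .0522 .012 86.2;python3 - <<'E'
from plant import cams
from h import *
for n,b,sc in(("side",(205,90,345,215),5.),):
    f=cams.grab_frame(n);np.savez(n+"11.npz",**f);crop(f["img"],*b,sc,f"pics/{n}11.png")
E
```

```text
t 12.22 pos [0.5049 0.0528 0.0631] yaw 86.2 -> 86.2 j [-0.04 -0.06  2.02  0.    1.18 -1.55] F [ 0.6 -0.6 -0.6] grip 0.278
shift [ 2.04 -0.02 -0.01] turn [ 0.01 -0.02 -0.  ] rows 1.2
```

View pics/side11.png

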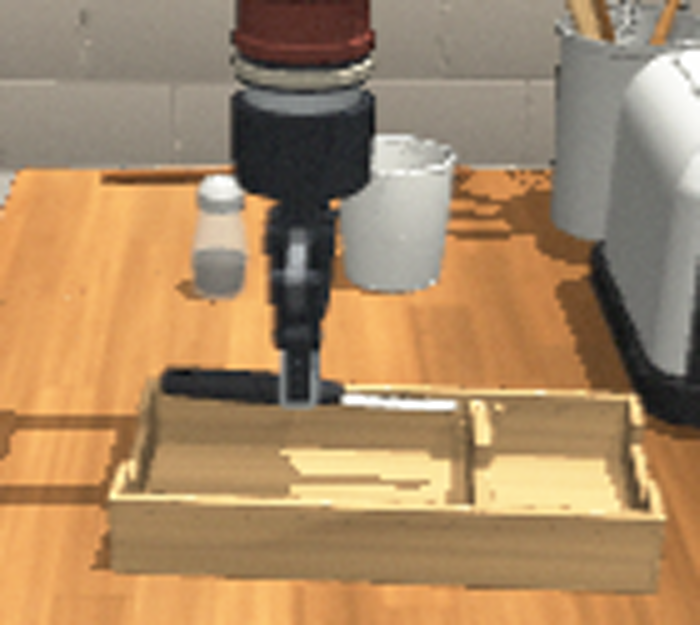

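>>> drive_tool([
  {"x":0.5,"y":-0.02,"z":0,"ax":0,"ay":0,"az":0},
  {"x":1.0,"y":-0.02,"z":0,"ax":0,"ay":0,"az":0},
  {"x":1.4,"y":-0.02,"z":0,"ax":0,"ay":0,"az":0},
  {"x":1.4,"y":-0.02,"z":0,"ax":0,"ay":0,"az":0},
  {"x":1.4,"y":-0.02,"z":0,"ax":0,"ay":0,"az":0},
])

```text
time: 12.68
tool_pos: [0.504, 0.0517, 0.0273]
tool_rot: [0.706, 0.024, 0.708, -0.024]
contact_force: [0.3, -0.3, 0.0]
gripper_width: 0.272
```

```bash
python3 go.py .5045 .0522 .012 86.2;python3 - <<'E'
from plant import cams
from h import *
for n,b,sc in(("side",(205,90,345,215),5.),):
    f=cams.grab_frame(n);np.savez(n+"12.npz",**f);crop(f["img"],*b,sc,f"pics/{n}12.png")
E
```

```text
t 12.68 pos [0.504  0.0517 0.0273] yaw 86.2 -> 86.2 j [-0.04 -0.    2.04  0.    1.11 -1.55] F [ 0.3 -0.3  0. ] grip 0.272
shift [0.61 0.02 0.02] turn [-0.   -0.03  0.  ] rows 0.4
```

View pics/side12.png

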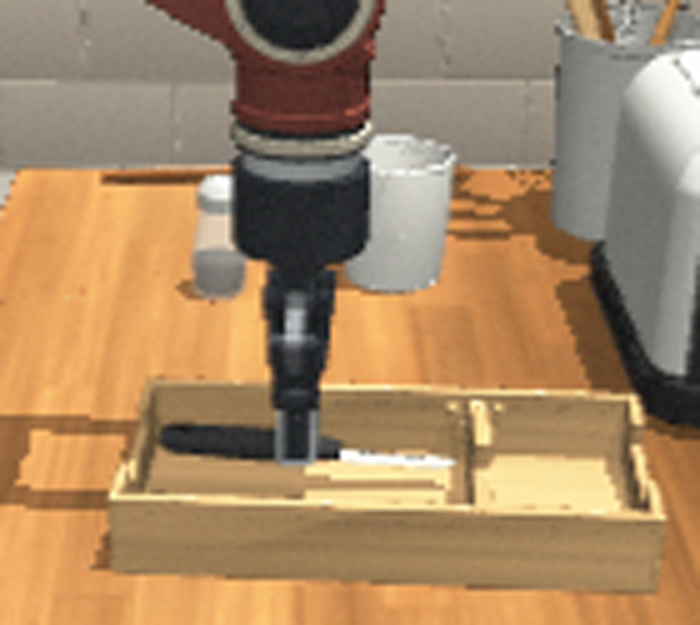

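Margins good at both ends; lower to the floor and release.

>>> drive_tool([
  {"x":0.3,"y":0,"z":0,"ax":0,"ay":0,"az":0},
  {"x":0.6,"y":0,"z":0,"ax":0,"ay":0,"az":0},
  {"x":0.6,"y":0,"z":0,"ax":0,"ay":0,"az":0},
  {"x":0.6,"y":0,"z":0,"ax":0,"ay":0,"az":0},
])

```text
time: 13.07
tool_pos: [0.5045, 0.0517, 0.0129]
tool_rot: [0.706, 0.024, 0.707, -0.023]
contact_force: [0.9, -0.0, -1.0]
gripper_width: 0.27
```

>>> drive_tool([
  {"x":0,"y":0,"z":0,"ax":0,"ay":0,"az":0},
  {"x":0,"y":0,"z":0,"ax":0,"ay":0,"az":0},
  {"x":0,"y":0,"z":0,"ax":0,"ay":0,"az":0},
  {"x":0,"y":0,"z":0,"ax":0,"ay":0,"az":0},
], hand=0.45)

```text
time: 13.4
tool_pos: [0.5055, 0.0517, 0.0141]
tool_rot: [0.707, 0.023, 0.706, -0.023]
contact_force: [0.7, -1.2, 0.6]
gripper_width: 0.45
```

>>> drive_tool([
  {"x":-0.5,"y":0,"z":0,"ax":0,"ay":0,"az":0},
  {"x":-1.5,"y":0,"z":0,"ax":0,"ay":0,"az":0},
  {"x":-3,"y":0,"z":0,"ax":0,"ay":0,"az":0},
  {"x":-4.5,"y":0,"z":0,"ax":0,"ay":0,"az":0},
  {"x":-6,"y":0,"z":0,"ax":0,"ay":0,"az":0},
])

```text
time: 13.82
tool_pos: [0.5048, 0.0518, 0.1662]
tool_rot: [0.707, 0.023, 0.707, -0.023]
contact_force: [0.3, -0.2, 1.1]
gripper_width: 0.452
```

Run:
```python
from plant import cams
from h import *
for n,b,sc in(("side",(205,90,345,215),5.),("side",(0,0,512,384),1)):
    f=cams.grab_frame(n);np.savez(n+"13.npz",**f);crop(f["img"],*b,sc,f"pics/{n}13_{sc}.png")
```

```text
(no output)
```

View pics/side13_5.0.png

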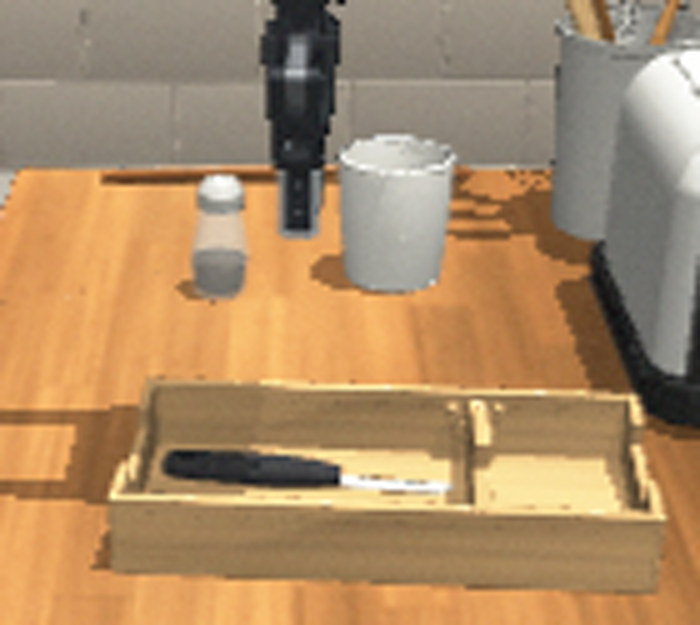

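```bash
python3 - <<'E'
from h import *
s=load("side13.npz")
for p in((163,462),(450,488)): print(plane(s,*pk(205,90,5,*p),.015))
E
python3 go.py .430 -.2355 .15 121.2
```

```text
[0.42437581 0.06190508 0.015     ]
[0.59049707 0.02961457 0.015     ]
t 13.92 pos [0.51   0.0516 0.1733] yaw 86.2 -> 121.2 j [-0.04 -0.19  1.94  0.    1.37 -1.55] F [1.2 0.5 0.8] grip 0.455
shift [  0.89 -11.67  -2.45] turn [-7.    0.18  0.05] rows 7.2
```

>>> drive_tool([
  {"x":0,"y":-11.7,"z":-2.4,"ax":-7,"ay":0,"az":0},
  {"x":0,"y":-11.7,"z":-2.4,"ax":-7,"ay":0,"az":0},
  {"x":0,"y":-11.7,"z":-2.4,"ax":-7,"ay":0,"az":0},
  {"x":0,"y":-11.7,"z":-2.4,"ax":-7,"ay":0,"az":0},
  {"x":0,"y":-11.7,"z":-2.4,"ax":-7,"ay":0,"az":0},
], hand=1)

```text
time: 14.33
tool_pos: [0.457, -0.124, 0.1642]
tool_rot: [0.687, -0.169, 0.687, 0.168]
contact_force: [0.4, 0.1, -0.2]
gripper_width: 1.003
```

```bash
python3 go.py .430 -.2355 .09 121.2
```

```text
t 14.33 pos [ 0.457  -0.124   0.1642] yaw 117.6 -> 121.2 j [-0.42 -0.27  2.03  0.    1.39 -2.47] F [ 0.4  0.1 -0.2] grip 1.003
shift [ 2.97 -3.45 -3.02] turn [-0.73  0.01  0.01] rows 3.3
```

>>> drive_tool([
  {"x":3,"y":-3.4,"z":-3,"ax":-0.7,"ay":0,"az":0},
  {"x":3,"y":-3.4,"z":-3,"ax":-0.7,"ay":0,"az":0},
  {"x":3,"y":-3.4,"z":-3,"ax":-0.7,"ay":0,"az":0},
  {"x":3,"y":-3.4,"z":-3,"ax":-0.7,"ay":0,"az":0},
  {"x":3,"y":-3.4,"z":-3,"ax":-0.7,"ay":0,"az":0},
])

```text
time: 14.75
tool_pos: [0.4279, -0.2335, 0.0865]
tool_rot: [0.681, -0.185, 0.683, 0.187]
contact_force: [0.4, -0.6, -0.2]
gripper_width: 1.003
```

>>> drive_tool([
  {"x":0,"y":0,"z":0,"ax":0,"ay":0,"az":0},
  {"x":0,"y":0,"z":0,"ax":0,"ay":0,"az":0},
])

```text
time: 14.92
tool_pos: [0.4309, -0.2322, 0.0899]
tool_rot: [0.682, -0.188, 0.681, 0.187]
contact_force: [-0.2, 0.1, -0.6]
gripper_width: 0.999
```

```bash
python3 go.py .430 -.2355 .006 121.2;python3 - <<'E'
from plant import cams
from h import *
for n,b,sc in(("side",(180,190,340,310),5.),):
    f=cams.grab_frame(n);np.savez(n+"14.npz",**f);crop(f["img"],*b,sc,f"pics/{n}14.png")
E
```

```text
t 14.92 pos [ 0.4309 -0.2322  0.0899] yaw 120.8 -> 121.2 j [-0.65 -0.14  2.05  0.    1.23 -2.75] F [-0.2  0.1 -0.6] grip 0.999
shift [ 3.36 -0.09 -0.1 ] turn [-0.08  0.01  0.02] rows 2.0
```

View pics/side14.png

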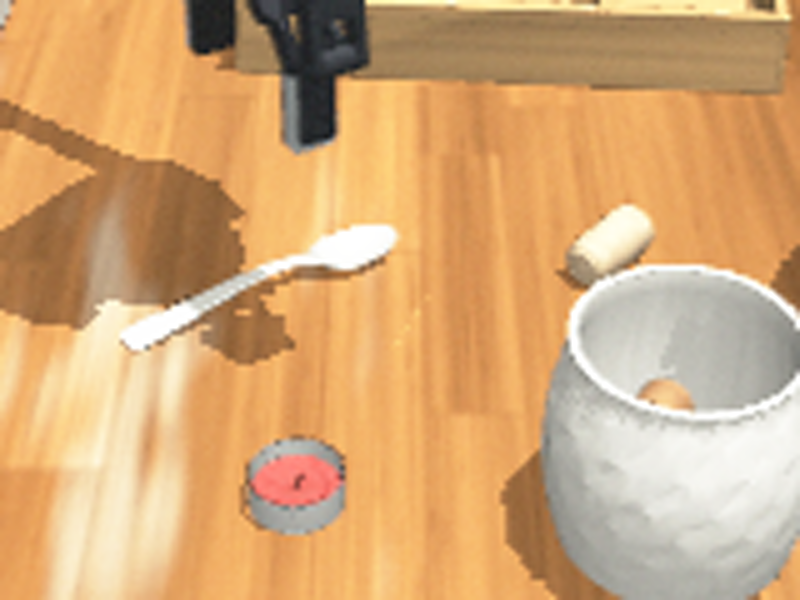

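>>> drive_tool([
  {"x":1.5,"y":-0.09,"z":-0.07,"ax":-0.08,"ay":0,"az":0},
  {"x":2.8,"y":-0.09,"z":-0.07,"ax":-0.08,"ay":0,"az":0},
  {"x":3.3,"y":-0.09,"z":-0.07,"ax":-0.08,"ay":0,"az":0},
  {"x":3.3,"y":-0.09,"z":-0.07,"ax":-0.08,"ay":0,"az":0},
  {"x":3.3,"y":-0.09,"z":-0.07,"ax":-0.08,"ay":0,"az":0},
])

```text
time: 15.38
tool_pos: [0.4303, -0.2346, 0.0067]
tool_rot: [0.681, -0.19, 0.681, 0.19]
contact_force: [-0.1, -0.4, 1.4]
gripper_width: 1.0
```

```bash
python3 go.py .430 -.2355 .005 121.2;python3 - <<'E'
from plant import cams
from h import *
for n,b,sc in(("side",(180,190,340,310),5.),):
    f=cams.grab_frame(n);np.savez(n+"15.npz",**f);crop(f["img"],*b,sc,f"pics/{n}15.png")
E
```

```text
t 15.38 pos [ 0.4303 -0.2346  0.0067] yaw 121.2 -> 121.2 j [-0.65 -0.01  2.08  0.    1.07 -2.77] F [-0.1 -0.4  1.4] grip 1.000
shift [ 0.07 -0.02 -0.03] turn [0.01 0.   0.  ] rows 0.0
```

View pics/side15.png

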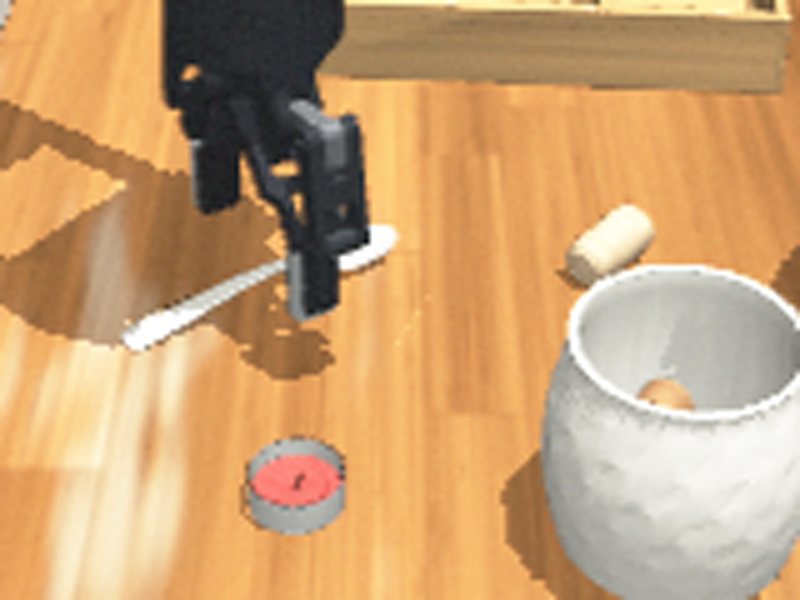

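>>> drive_tool([
  {"x":0,"y":0,"z":0,"ax":0,"ay":0,"az":0},
  {"x":0,"y":0,"z":0,"ax":0,"ay":0,"az":0},
  {"x":0,"y":0,"z":0,"ax":0,"ay":0,"az":0},
  {"x":0,"y":0,"z":0,"ax":0,"ay":0,"az":0},
  {"x":0,"y":0,"z":0,"ax":0,"ay":0,"az":0},
], hand=0)

```text
time: 15.85
tool_pos: [0.43, -0.2357, 0.0068]
tool_rot: [0.681, -0.19, 0.681, 0.189]
contact_force: [0.2, 0.6, -0.2]
gripper_width: 0.299
```

>>> drive_tool([
  {"x":0,"y":0,"z":0,"ax":0,"ay":0,"az":0},
  {"x":0,"y":0,"z":0,"ax":0,"ay":0,"az":0},
  {"x":0,"y":0,"z":0,"ax":0,"ay":0,"az":0},
  {"x":0,"y":0,"z":0,"ax":0,"ay":0,"az":0},
])

```text
time: 16.18
tool_pos: [0.4346, -0.2399, 0.0122]
tool_rot: [0.684, -0.194, 0.679, 0.186]
contact_force: [0.1, -2.2, 20.6]
gripper_width: 0.002
```

>>> drive_tool([
  {"x":-0.5,"y":0,"z":0,"ax":0,"ay":0,"az":0},
  {"x":-2,"y":0,"z":0,"ax":0,"ay":0,"az":0},
  {"x":-3.5,"y":0,"z":0,"ax":0,"ay":0,"az":0},
  {"x":-4.5,"y":0,"z":0,"ax":0,"ay":0,"az":0},
  {"x":-4.5,"y":0,"z":0,"ax":0,"ay":0,"az":0},
])

```text
time: 16.6
tool_pos: [0.4331, -0.2382, 0.1259]
tool_rot: [0.684, -0.193, 0.679, 0.186]
contact_force: [0.5, -1.0, 0.7]
gripper_width: 0.004
```

```bash
python3 go.py .5043 -.0079 .12 86.2;python3 - <<'E'
from plant import cams
from h import *
for n,b,sc in(("side",(180,170,340,290),5.),):
    f=cams.grab_frame(n);np.savez(n+"16.npz",**f);crop(f["img"],*b,sc,f"pics/{n}16.png")
E
```

```text
t 16.60 pos [ 0.4331 -0.2382  0.1259] yaw 121.1 -> 86.2 j [-0.65 -0.18  2.02 -0.    1.29 -2.77] F [ 0.5 -1.   0.7] grip 0.004
shift [0.19 6.42 7.2 ] turn [6.99 0.09 0.11] rows 5.8
```

View pics/side16.png

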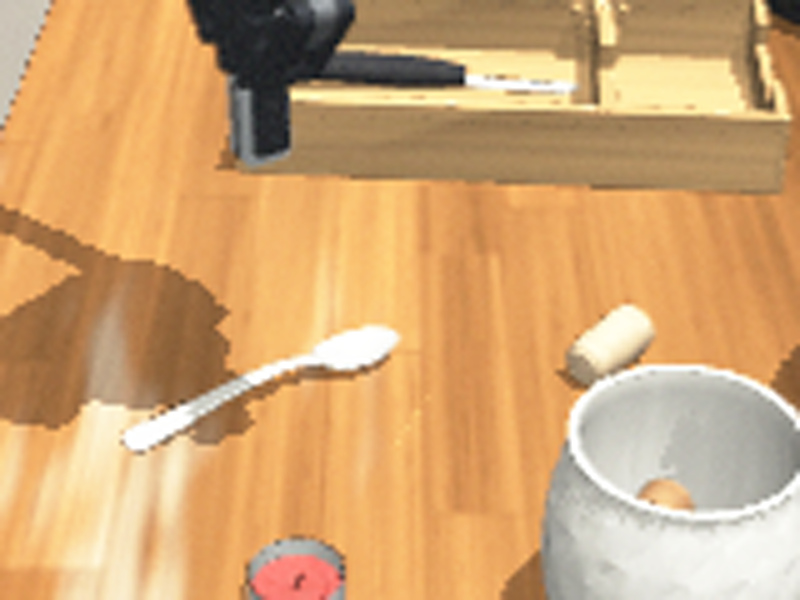

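```bash
python3 - <<'E'
from h import *
s=load("side16.npz")
e=[plane(s,*pk(180,170,5,*p),z) for p,z in(((400,337),.009),((122,443),.004))]
d=e[0]-e[1];print(e,(e[0]+e[1])/2,np.linalg.norm(d),np.degrees(np.arctan2(d[1],d[0])))
# mid handle ray
for p in ((260,378),(275,370)):
  for z in(.002,.006,.01): print(p,z,plane(s,*pk(180,170,5,*p),z))
E
python3 go.py .430 -.2355 .06 121.2
```

```text
[array([ 0.49061679, -0.20385082,  0.009     ]), array([ 0.37111339, -0.27427812,  0.004     ])] [ 0.43086509 -0.23906447  0.0065    ] 0.1388022560075659 30.512249474102283
(260, 378) 0.002 [ 0.42709134 -0.22571576  0.002     ]
(260, 378) 0.006 [ 0.42759677 -0.23102243  0.006     ]
(260, 378) 0.01 [ 0.42810219 -0.23632909  0.01      ]
(275, 370) 0.002 [ 0.43353346 -0.21971638  0.002     ]
(275, 370) 0.006 [ 0.43398854 -0.22506993  0.006     ]
(275, 370) 0.01 [ 0.43444362 -0.23042348  0.01      ]
t 16.65 pos [ 0.4318 -0.2372  0.1228] yaw 121.1 -> 121.2 j [-0.65 -0.18  2.02  0.    1.29 -2.77] F [-0.4  0.2 -0.5] grip 0.001
shift [ 2.51  0.11 -0.04] turn [-0.01  0.03  0.09] rows 1.5
```

>>> drive_tool([
  {"x":2.5,"y":0.06,"z":-0.04,"ax":0,"ay":0,"az":0},
  {"x":2.5,"y":0.06,"z":-0.04,"ax":0,"ay":0,"az":0},
  {"x":2.5,"y":0.06,"z":-0.04,"ax":0,"ay":0,"az":0},
  {"x":2.5,"y":0.06,"z":-0.04,"ax":0,"ay":0,"az":0},
  {"x":2.5,"y":0.06,"z":-0.04,"ax":0,"ay":0,"az":0},
], hand=0.4)

```text
time: 17.07
tool_pos: [0.4282, -0.2349, 0.0565]
tool_rot: [0.681, -0.19, 0.681, 0.19]
contact_force: [-0.2, -0.1, -0.6]
gripper_width: 0.401
```

>>> drive_tool([
  {"x":0,"y":0,"z":0,"ax":0,"ay":0,"az":0},
  {"x":0,"y":0,"z":0,"ax":0,"ay":0,"az":0},
  {"x":0,"y":0,"z":0,"ax":0,"ay":0,"az":0},
  {"x":0,"y":0,"z":0,"ax":0,"ay":0,"az":0},
])

```text
time: 17.4
tool_pos: [0.4286, -0.2351, 0.0571]
tool_rot: [0.682, -0.19, 0.681, 0.189]
contact_force: [0.8, 1.0, -0.6]
gripper_width: 0.4
```

```bash
python3 go.py .431 -.237 .002 121.
```

```text
t 17.40 pos [ 0.4286 -0.2351  0.0571] yaw 121.1 -> 121.0 j [-0.65 -0.1   2.07 -0.    1.17 -2.77] F [ 0.8  1.  -0.6] grip 0.400
shift [ 2.21 -0.11  0.04] turn [0.03 0.01 0.02] rows 1.3
```

>>> drive_tool([
  {"x":0.9,"y":-0.1,"z":0.04,"ax":0,"ay":0,"az":0},
  {"x":1.6,"y":-0.1,"z":0.04,"ax":0,"ay":0,"az":0},
  {"x":2.1,"y":-0.1,"z":0.04,"ax":0,"ay":0,"az":0},
  {"x":2.1,"y":-0.1,"z":0.04,"ax":0,"ay":0,"az":0},
  {"x":2.1,"y":-0.1,"z":0.04,"ax":0,"ay":0,"az":0},
])

```text
time: 17.82
tool_pos: [0.4298, -0.2361, 0.0034]
tool_rot: [0.681, -0.189, 0.681, 0.19]
contact_force: [-0.4, -0.2, 0.4]
gripper_width: 0.401
```

```bash
python3 go.py .431 -.237 .002 121.;python3 - <<'E'
from plant import cams
from h import *
for n,b,sc in(("side",(180,170,340,290),5.),):
    f=cams.grab_frame(n);np.savez(n+"17.npz",**f);crop(f["img"],*b,sc,f"pics/{n}17.png")
E
```

```text
t 17.82 pos [ 0.4298 -0.2361  0.0034] yaw 121.1 -> 121.0 j [-0.65 -0.    2.08  0.    1.06 -2.77] F [-0.4 -0.2  0.4] grip 0.401
shift [ 0.06 -0.06  0.02] turn [ 0.03 -0.01 -0.01] rows 0.0
```

View pics/side17.png

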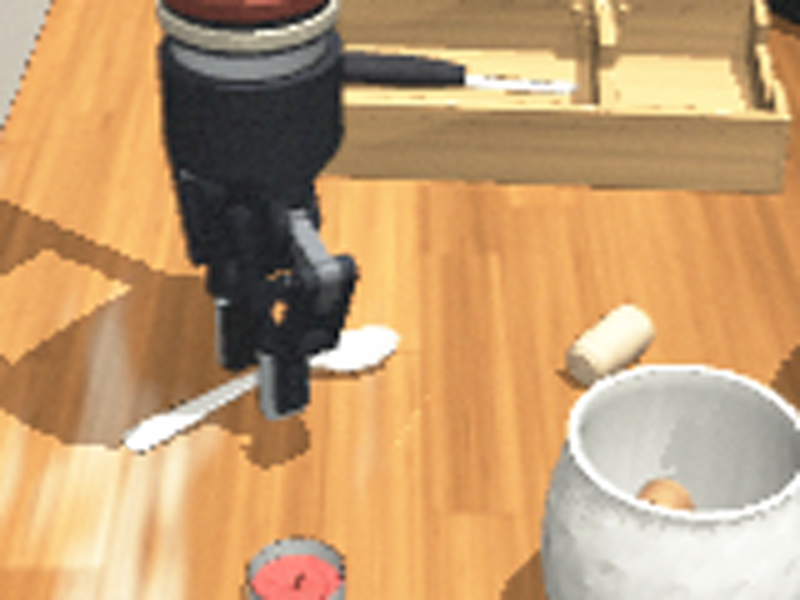

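>>> drive_tool([
  {"x":0.06,"y":0,"z":0,"ax":0,"ay":0,"az":0},
  {"x":0.06,"y":0,"z":0,"ax":0,"ay":0,"az":0},
  {"x":0.06,"y":0,"z":0,"ax":0,"ay":0,"az":0},
  {"x":0.06,"y":0,"z":0,"ax":0,"ay":0,"az":0},
  {"x":0.06,"y":0,"z":0,"ax":0,"ay":0,"az":0},
], hand=0)

```text
time: 18.28
tool_pos: [0.4315, -0.2373, 0.0042]
tool_rot: [0.682, -0.191, 0.68, 0.189]
contact_force: [-0.7, 0.9, 6.0]
gripper_width: 0.223
```

>>> drive_tool([
  {"x":0,"y":0,"z":0,"ax":0,"ay":0,"az":0},
  {"x":0,"y":0,"z":0,"ax":0,"ay":0,"az":0},
])

```text
time: 18.45
tool_pos: [0.4315, -0.2374, 0.0042]
tool_rot: [0.682, -0.191, 0.68, 0.189]
contact_force: [-0.9, 0.3, 5.9]
gripper_width: 0.224
```

```bash
python3 go.py .5043 -.0079 .12 86.2;python3 - <<'E'
from plant import cams
from h import *
for n,b,sc in(("side",(180,170,340,290),5.),):
    f=cams.grab_frame(n);np.savez(n+"18.npz",**f);crop(f["img"],*b,sc,f"pics/{n}18.png")
E
```

```text
t 18.45 pos [ 0.4315 -0.2374  0.0042] yaw 121.1 -> 86.2 j [-0.65 -0.    2.08 -0.    1.06 -2.77] F [-0.9  0.3  5.9] grip 0.224
shift [-4.64  6.34  7.24] turn [6.99 0.02 0.03] rows 6.4
```

View pics/side18.png

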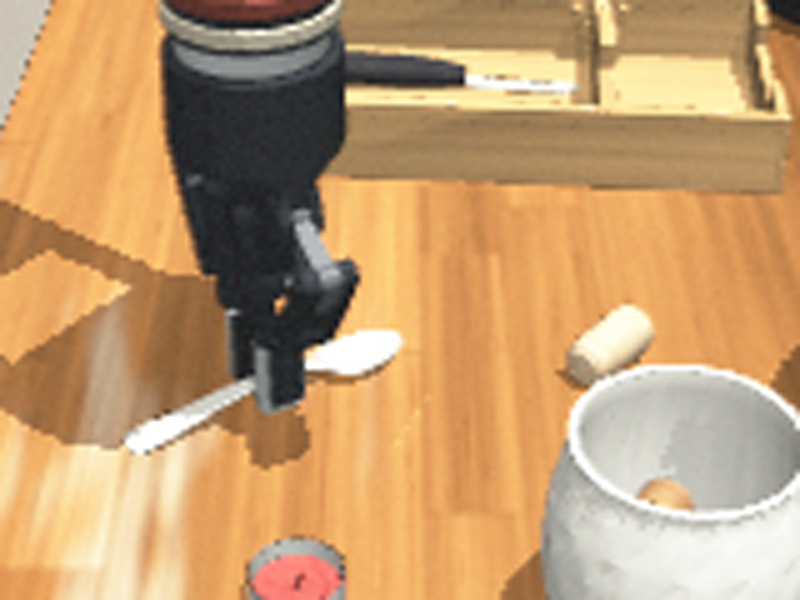

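>>> drive_tool([
  {"x":-0.4,"y":0,"z":0,"ax":0,"ay":0,"az":0},
  {"x":-1.6,"y":0,"z":0,"ax":0,"ay":0,"az":0},
  {"x":-3,"y":0,"z":0,"ax":0,"ay":0,"az":0},
  {"x":-4.6,"y":0,"z":0,"ax":0,"ay":0,"az":0},
  {"x":-4.6,"y":0,"z":0,"ax":0,"ay":0,"az":0},
])

```text
time: 18.92
tool_pos: [0.4347, -0.2397, 0.1271]
tool_rot: [0.685, -0.194, 0.678, 0.185]
contact_force: [0.8, -0.5, 2.1]
gripper_width: 0.224
```

```bash
python3 go.py .5043 -.0079 .12 86.2;python3 - <<'E'
from plant import cams
from h import *
for n,b,sc in(("side",(180,130,340,250),5.),):
    f=cams.grab_frame(n);np.savez(n+"19.npz",**f);crop(f["img"],*b,sc,f"pics/{n}19.png")
E
```

```text
t 18.92 pos [ 0.4347 -0.2397  0.1271] yaw 121.1 -> 86.2 j [-0.65 -0.18  2.02  0.    1.29 -2.77] F [ 0.8 -0.5  2.1] grip 0.224
shift [0.23 6.5  7.18] turn [6.99 0.12 0.15] rows 5.8
```

View pics/side19.png

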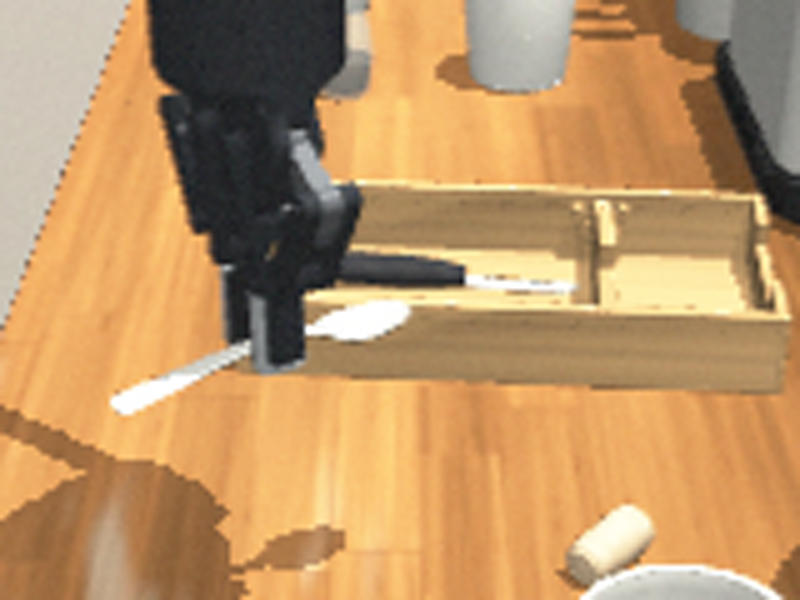

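>>> drive_tool([
  {"x":0,"y":6.4,"z":7.2,"ax":7,"ay":0,"az":0},
  {"x":0,"y":6.4,"z":7.2,"ax":7,"ay":0,"az":0},
  {"x":0,"y":6.4,"z":7.2,"ax":7,"ay":0,"az":0},
  {"x":0,"y":6.4,"z":7.2,"ax":7,"ay":0,"az":0},
  {"x":0,"y":6.4,"z":7.2,"ax":7,"ay":0,"az":0},
])

```text
time: 19.38
tool_pos: [0.4839, -0.0614, 0.1163]
tool_rot: [0.707, 0.003, 0.708, -0.002]
contact_force: [1.1, -0.1, -0.1]
gripper_width: 0.223
```

```bash
python3 go.py .5043 -.0079 .09 86.2
```

```text
t 19.38 pos [ 0.4839 -0.0614  0.1163] yaw 89.6 -> 86.2 j [-0.28 -0.18  2.03  0.    1.29 -1.84] F [ 1.1 -0.1 -0.1] grip 0.223
shift [1.05 2.14 0.8 ] turn [ 0.68 -0.01 -0.  ] rows 1.5
```

>>> drive_tool([
  {"x":0,"y":1.2,"z":0.4,"ax":0.7,"ay":0,"az":0},
  {"x":0.5,"y":2.1,"z":0.8,"ax":0.7,"ay":0,"az":0},
  {"x":0.8,"y":2.1,"z":0.8,"ax":0.7,"ay":0,"az":0},
  {"x":0.8,"y":2.1,"z":0.8,"ax":0.7,"ay":0,"az":0},
  {"x":0.8,"y":2.1,"z":0.8,"ax":0.7,"ay":0,"az":0},
])

```text
time: 19.8
tool_pos: [0.5033, -0.0107, 0.0958]
tool_rot: [0.706, 0.022, 0.708, -0.022]
contact_force: [0.1, 0.1, -0.2]
gripper_width: 0.222
```

>>> drive_tool([
  {"x":0,"y":0,"z":0,"ax":0,"ay":0,"az":0},
  {"x":0,"y":0,"z":0,"ax":0,"ay":0,"az":0},
])

```text
time: 19.97
tool_pos: [0.5045, -0.0117, 0.0976]
tool_rot: [0.707, 0.022, 0.707, -0.023]
contact_force: [0.8, -0.3, 0.1]
gripper_width: 0.22
```

```bash
python3 go.py .5043 -.0079 .06 86.2;python3 - <<'E'
from plant import cams
from h import *
for n,b,sc in(("side",(205,90,345,215),5.),):
    f=cams.grab_frame(n);np.savez(n+"20.npz",**f);crop(f["img"],*b,sc,f"pics/{n}20.png")
E
```

```text
t 19.97 pos [ 0.5045 -0.0117  0.0976] yaw 86.4 -> 86.2 j [-0.17 -0.11  2.01 -0.    1.25 -1.68] F [ 0.8 -0.3  0.1] grip 0.220
shift [ 1.5   0.15 -0.02] turn [0.03 0.01 0.  ] rows 0.9
```

View pics/side20.png

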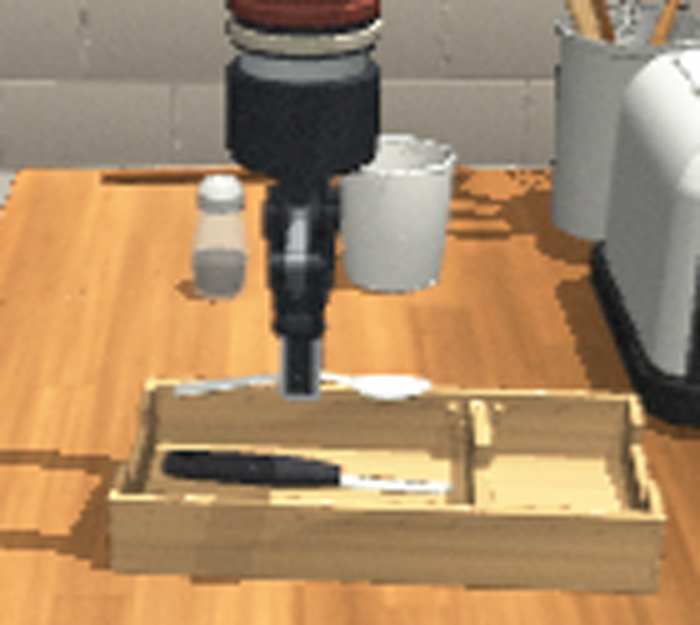

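>>> drive_tool([
  {"x":0.8,"y":0.15,"z":0,"ax":0.03,"ay":0,"az":0},
  {"x":1.6,"y":0.15,"z":0,"ax":0.03,"ay":0,"az":0},
  {"x":2.2,"y":0.15,"z":0,"ax":0.03,"ay":0,"az":0},
  {"x":2.4,"y":0.15,"z":0,"ax":0.03,"ay":0,"az":0},
  {"x":2.4,"y":0.15,"z":0,"ax":0.03,"ay":0,"az":0},
])

```text
time: 20.43
tool_pos: [0.5036, -0.0073, 0.036]
tool_rot: [0.706, 0.023, 0.708, -0.023]
contact_force: [-0.4, -0.0, -0.1]
gripper_width: 0.222
```

```bash
python3 go.py .5043 -.0079 .011 86.2;python3 - <<'E'
from plant import cams
from h import *
for n,b,sc in(("side",(205,90,345,215),5.),):
    f=cams.grab_frame(n);np.savez(n+"21.npz",**f);crop(f["img"],*b,sc,f"pics/{n}21.png")
E
```

```text
t 20.43 pos [ 0.5036 -0.0073  0.036 ] yaw 86.2 -> 86.2 j [-0.16 -0.02  2.04 -0.    1.13 -1.67] F [-0.4 -0.  -0.1] grip 0.222
shift [ 1.   -0.02  0.03] turn [ 0.01 -0.03 -0.  ] rows 0.6
```

View pics/side21.png

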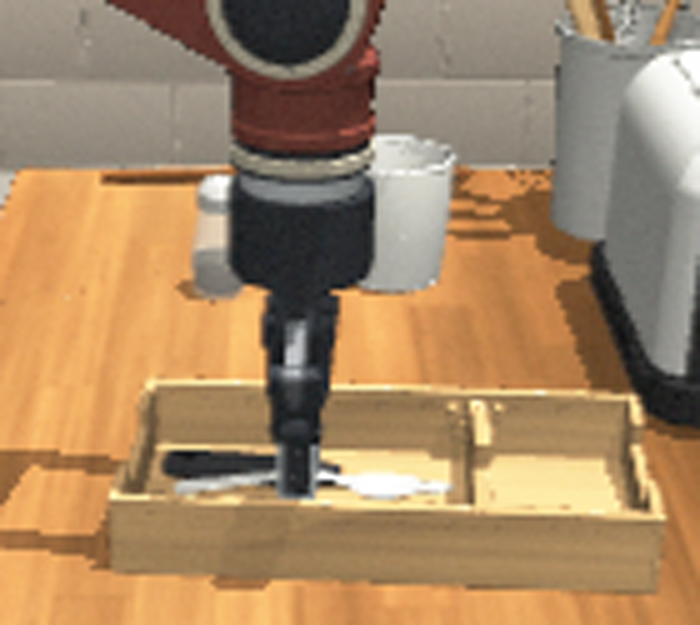

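>>> drive_tool([
  {"x":0.4,"y":0,"z":0,"ax":0,"ay":0,"az":0},
  {"x":0.8,"y":0,"z":0,"ax":0,"ay":0,"az":0},
  {"x":1.0,"y":0,"z":0,"ax":0,"ay":0,"az":0},
  {"x":1.0,"y":0,"z":0,"ax":0,"ay":0,"az":0},
  {"x":1.0,"y":0,"z":0,"ax":0,"ay":0,"az":0},
])

```text
time: 20.9
tool_pos: [0.5044, -0.0069, 0.0117]
tool_rot: [0.706, 0.023, 0.707, -0.023]
contact_force: [-0.0, 0.8, 0.7]
gripper_width: 0.221
```

>>> drive_tool([
  {"x":0,"y":0,"z":0,"ax":0,"ay":0,"az":0},
  {"x":0,"y":0,"z":0,"ax":0,"ay":0,"az":0},
  {"x":0,"y":0,"z":0,"ax":0,"ay":0,"az":0},
  {"x":0,"y":0,"z":0,"ax":0,"ay":0,"az":0},
], hand=0.36)

```text
time: 21.23
tool_pos: [0.5051, -0.007, 0.0126]
tool_rot: [0.707, 0.023, 0.706, -0.023]
contact_force: [-0.2, -0.4, -0.3]
gripper_width: 0.359
```

>>> drive_tool([
  {"x":-0.4,"y":0,"z":0,"ax":0,"ay":0,"az":0},
  {"x":-1.2,"y":0,"z":0,"ax":0,"ay":0,"az":0},
  {"x":-2.7,"y":0,"z":0,"ax":0,"ay":0,"az":0},
  {"x":-4.2,"y":0,"z":0,"ax":0,"ay":0,"az":0},
  {"x":-5.5,"y":0,"z":0,"ax":0,"ay":0,"az":0},
])

```text
time: 21.65
tool_pos: [0.505, -0.007, 0.1528]
tool_rot: [0.707, 0.023, 0.706, -0.023]
contact_force: [0.2, -0.5, 0.4]
gripper_width: 0.362
```

```bash
python3 - <<'E'
from plant import cams
from h import *
for n,b,sc in(("side",(205,90,345,215),5.),):
    f=cams.grab_frame(n);np.savez(n+"22.npz",**f);crop(f["img"],*b,sc,f"pics/{n}22.png")
E
python3 go.py .451 -.364 .15 90
```

```text
t 21.70 pos [ 0.5093 -0.0076  0.1607] yaw 86.3 -> 90.0 j [-0.16 -0.18  1.96  0.    1.35 -1.67] F [ 3.9 -0.4  3.6] grip 0.355
shift [  0.43 -14.38  -1.42] turn [-0.74  0.16  0.02] rows 8.7
```

View pics/side22.png

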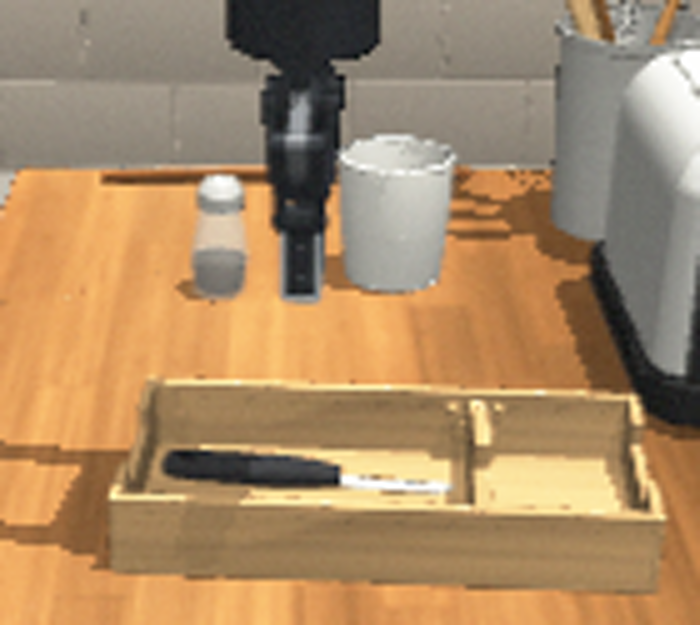

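>>> drive_tool([
  {"x":0,"y":-14.4,"z":-1.4,"ax":0,"ay":0,"az":0},
  {"x":0,"y":-14.4,"z":-1.4,"ax":0,"ay":0,"az":0},
  {"x":0,"y":-14.4,"z":-1.4,"ax":0,"ay":0,"az":0},
  {"x":0,"y":-14.4,"z":-1.4,"ax":0,"ay":0,"az":0},
  {"x":0,"y":-14.4,"z":-1.4,"ax":0,"ay":0,"az":0},
], hand=1)

```text
time: 22.12
tool_pos: [0.4708, -0.2144, 0.1507]
tool_rot: [0.707, 0.022, 0.706, -0.023]
contact_force: [0.6, 0.8, 0.1]
gripper_width: 1.0
```

```bash
python3 go.py .451 -.365 .12 88
```

```text
t 22.12 pos [ 0.4708 -0.2144  0.1507] yaw 86.3 -> 88.0 j [-0.57 -0.14  1.94  0.    1.34 -2.08] F [0.6 0.8 0.1] grip 1.000
shift [ 1.23 -6.06 -0.4 ] turn [-0.34  0.02  0.01] rows 3.7
```

>>> drive_tool([
  {"x":1.2,"y":-6,"z":-0.4,"ax":-0.3,"ay":0,"az":0},
  {"x":1.2,"y":-6,"z":-0.4,"ax":-0.3,"ay":0,"az":0},
  {"x":1.2,"y":-6,"z":-0.4,"ax":-0.3,"ay":0,"az":0},
  {"x":1.2,"y":-6,"z":-0.4,"ax":-0.3,"ay":0,"az":0},
  {"x":1.2,"y":-6,"z":-0.4,"ax":-0.3,"ay":0,"az":0},
])

```text
time: 22.53
tool_pos: [0.45, -0.366, 0.1192]
tool_rot: [0.707, 0.015, 0.707, -0.016]
contact_force: [-0.6, -0.2, 0.9]
gripper_width: 1.003
```

>>> drive_tool([
  {"x":1,"y":0,"z":0,"ax":0,"ay":0,"az":0},
  {"x":1.6,"y":0,"z":0,"ax":0,"ay":0,"az":0},
  {"x":1.6,"y":0,"z":0,"ax":0,"ay":0,"az":0},
  {"x":1.6,"y":0,"z":0,"ax":0,"ay":0,"az":0},
])

```text
time: 22.87
tool_pos: [0.4513, -0.3606, 0.0793]
tool_rot: [0.707, 0.014, 0.707, -0.013]
contact_force: [0.4, 0.3, 0.5]
gripper_width: 1.0
```

```bash
python3 go.py .451 -.365 .003 88;python3 - <<'E'
from plant import cams
from h import *
for n,b,sc in(("side",(170,190,330,320),5.),("top",(200,110,340,240),5)):
    f=cams.grab_frame(n);np.savez(n+"23.npz",**f);crop(f["img"],*b,sc,f"pics/{n}23.png")
E
```

```text
t 22.87 pos [ 0.4513 -0.3606  0.0793] yaw 87.8 -> 88.0 j [-0.8   0.08  1.85  0.    1.21 -2.34] F [0.4 0.3 0.5] grip 1.000
shift [ 3.05 -0.18 -0.  ] turn [-0.04 -0.01 -0.02] rows 1.8
```

View pics/side23.png

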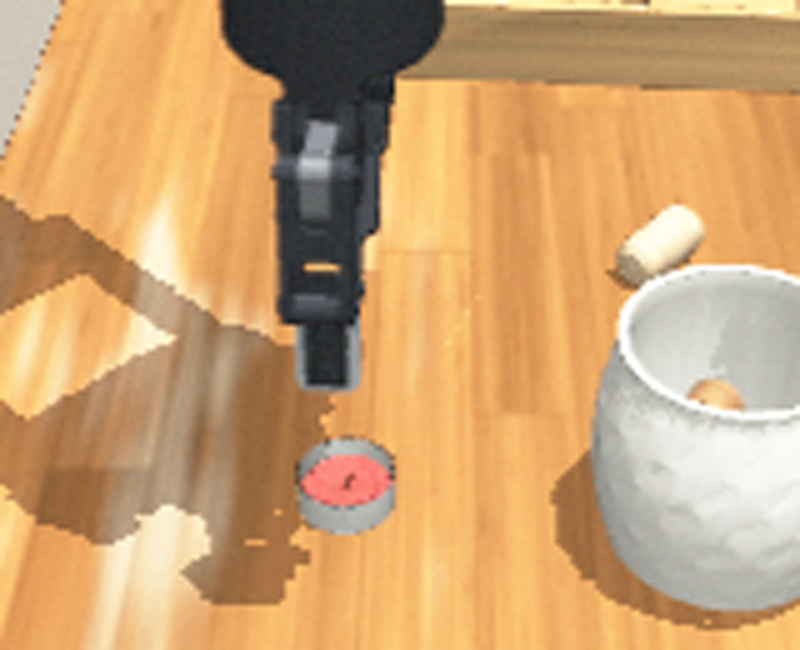

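View pics/top23.png

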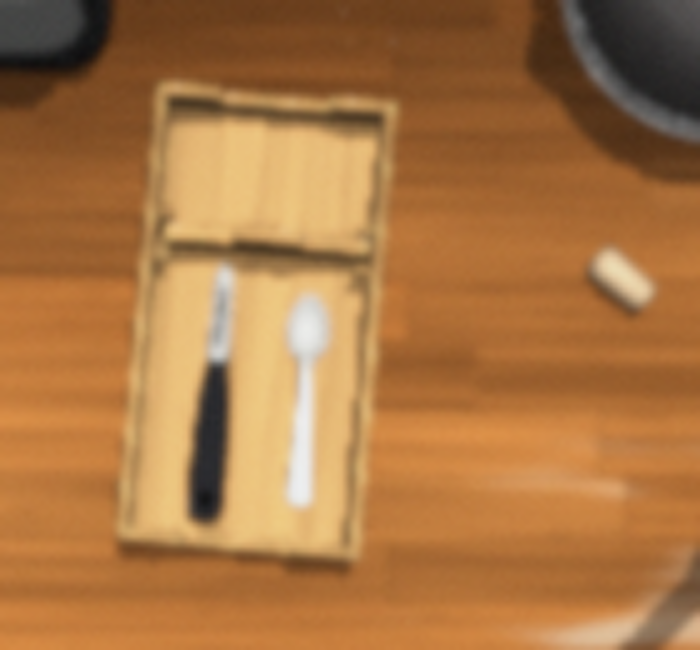

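>>> drive_tool([
  {"x":1.4,"y":-0.18,"z":0,"ax":0,"ay":0,"az":0},
  {"x":2.6,"y":-0.18,"z":0,"ax":0,"ay":0,"az":0},
  {"x":3.02,"y":-0.18,"z":0,"ax":0,"ay":0,"az":0},
  {"x":3.02,"y":-0.18,"z":0,"ax":0,"ay":0,"az":0},
  {"x":3.02,"y":-0.18,"z":0,"ax":0,"ay":0,"az":0},
])

```text
time: 23.38
tool_pos: [0.4519, -0.3662, 0.0051]
tool_rot: [0.707, 0.013, 0.707, -0.014]
contact_force: [0.1, -0.9, 0.7]
gripper_width: 0.997
```

>>> drive_tool([
  {"x":0,"y":0,"z":0,"ax":0,"ay":0,"az":0},
  {"x":0,"y":0,"z":0,"ax":0,"ay":0,"az":0},
  {"x":0,"y":0,"z":0,"ax":0,"ay":0,"az":0},
  {"x":0,"y":0,"z":0,"ax":0,"ay":0,"az":0},
  {"x":0,"y":0,"z":0,"ax":0,"ay":0,"az":0},
], hand=0)

```text
time: 23.8
tool_pos: [0.4524, -0.3671, 0.006]
tool_rot: [0.708, 0.013, 0.706, -0.014]
contact_force: [-0.5, 0.3, 4.9]
gripper_width: 0.406
```

>>> drive_tool([
  {"x":0,"y":0,"z":0,"ax":0,"ay":0,"az":0},
  {"x":0,"y":0,"z":0,"ax":0,"ay":0,"az":0},
])

```text
time: 23.97
tool_pos: [0.4524, -0.3671, 0.006]
tool_rot: [0.708, 0.013, 0.706, -0.014]
contact_force: [-0.8, 0.2, 6.0]
gripper_width: 0.406
```

```bash
python3 go.py .451 -.365 .003 88;python3 - <<'E'
from plant import cams
from h import *
for n,b,sc in(("side",(170,190,330,320),5.),):
    f=cams.grab_frame(n);np.savez(n+"24.npz",**f);crop(f["img"],*b,sc,f"pics/{n}24.png")
E
```

```text
t 23.97 pos [ 0.4524 -0.3671  0.006 ] yaw 87.8 -> 88.0 j [-0.81  0.2   1.86  0.    1.08 -2.34] F [-0.8  0.2  6. ] grip 0.406
shift [ 0.12  0.08 -0.06] turn [-0.04  0.02  0.02] rows 0.1
```

View pics/side24.png

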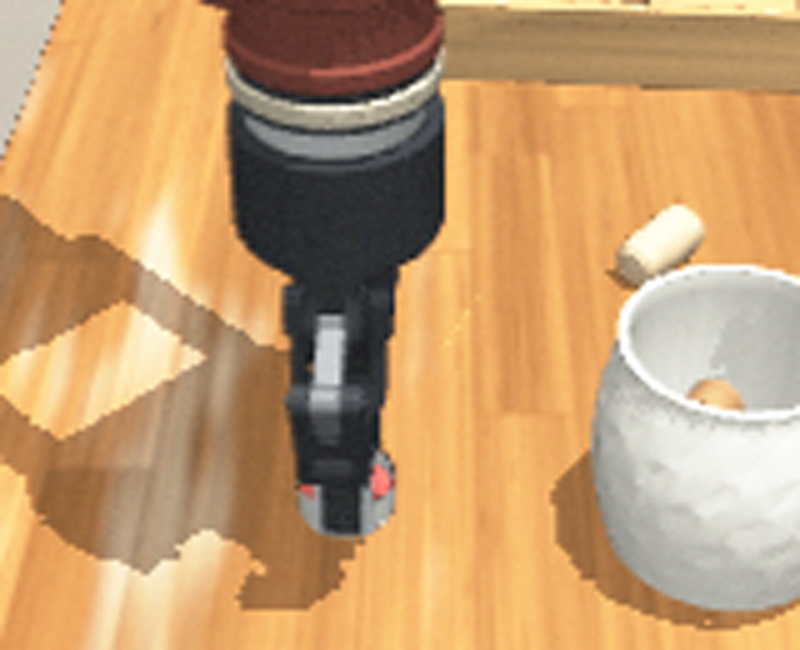

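>>> drive_tool([
  {"x":-0.6,"y":0,"z":0,"ax":0,"ay":0,"az":0},
  {"x":-2,"y":0,"z":0,"ax":0,"ay":0,"az":0},
  {"x":-3.5,"y":0,"z":0,"ax":0,"ay":0,"az":0},
  {"x":-5,"y":0,"z":0,"ax":0,"ay":0,"az":0},
  {"x":-5,"y":0,"z":0,"ax":0,"ay":0,"az":0},
])

```text
time: 24.43
tool_pos: [0.4551, -0.37, 0.139]
tool_rot: [0.711, 0.01, 0.703, -0.017]
contact_force: [1.4, -1.5, 0.8]
gripper_width: 0.406
```

```bash
python3 go.py .6511 .0144 .13 86.2
```

```text
t 24.43 pos [ 0.4551 -0.37    0.139 ] yaw 87.8 -> 86.2 j [-0.81  0.03  1.8   0.    1.3  -2.34] F [ 1.4 -1.5  0.8] grip 0.406
shift [ 0.27 15.67  7.24] turn [0.32 0.13 0.12] rows 10.3
```

>>> drive_tool([
  {"x":0,"y":15.6,"z":7.2,"ax":0.3,"ay":0,"az":0},
  {"x":0,"y":15.6,"z":7.2,"ax":0.3,"ay":0,"az":0},
  {"x":0,"y":15.6,"z":7.2,"ax":0.3,"ay":0,"az":0},
  {"x":0,"y":15.6,"z":7.2,"ax":0.3,"ay":0,"az":0},
  {"x":0,"y":15.6,"z":7.2,"ax":0.3,"ay":0,"az":0},
])

```text
time: 24.85
tool_pos: [0.5464, -0.1787, 0.1292]
tool_rot: [0.707, 0.023, 0.707, -0.023]
contact_force: [0.3, -0.9, -0.3]
gripper_width: 0.401
```

```bash
python3 go.py .6511 .0144 .13 86.2
```

```text
t 24.85 pos [ 0.5464 -0.1787  0.1292] yaw 86.3 -> 86.2 j [-0.45  0.02  1.82  0.    1.3  -1.95] F [ 0.3 -0.9 -0.3] grip 0.401
shift [-0.03  7.98  3.68] turn [0.01 0.   0.  ] rows 5.3
```

>>> drive_tool([
  {"x":0,"y":7.9,"z":3.7,"ax":0,"ay":0,"az":0},
  {"x":0,"y":7.9,"z":3.7,"ax":0,"ay":0,"az":0},
  {"x":0,"y":7.9,"z":3.7,"ax":0,"ay":0,"az":0},
  {"x":0,"y":7.9,"z":3.7,"ax":0,"ay":0,"az":0},
  {"x":0,"y":7.9,"z":3.7,"ax":0,"ay":0,"az":0},
])

```text
time: 25.27
tool_pos: [0.6469, 0.0041, 0.129]
tool_rot: [0.707, 0.023, 0.707, -0.023]
contact_force: [0.8, -0.1, -0.1]
gripper_width: 0.403
```

>>> drive_tool([
  {"x":0,"y":0.3,"z":0.1,"ax":0,"ay":0,"az":0},
  {"x":0,"y":0.3,"z":0.1,"ax":0,"ay":0,"az":0},
  {"x":0,"y":0.3,"z":0.1,"ax":0,"ay":0,"az":0},
])

```text
time: 25.52
tool_pos: [0.6489, 0.0094, 0.1287]
tool_rot: [0.706, 0.022, 0.707, -0.023]
contact_force: [-0.1, -0.1, 0.6]
gripper_width: 0.406
```

```bash
python3 go.py .6511 .0144 .05 86.2;python3 - <<'E'
from plant import cams
from h import *
for n,b,sc in(("side",(205,90,345,215),5.),):
    f=cams.grab_frame(n);np.savez(n+"25.npz",**f);crop(f["img"],*b,sc,f"pics/{n}25.png")
E
```

```text
t 25.52 pos [0.6489 0.0094 0.1287] yaw 86.4 -> 86.2 j [-0.1   0.19  1.64 -0.    1.31 -1.61] F [-0.1 -0.1  0.6] grip 0.406
shift [3.15 0.21 0.08] turn [ 0.03 -0.01  0.01] rows 1.9
```

View pics/side25.png

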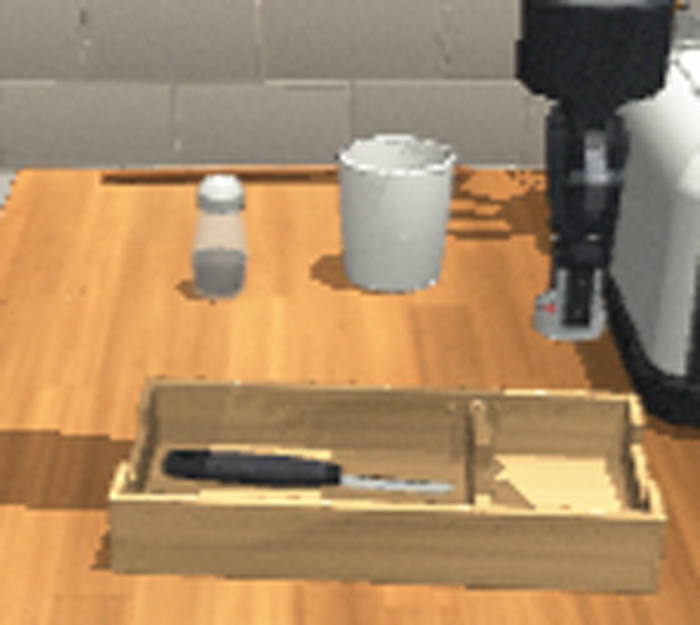

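>>> drive_tool([
  {"x":1.2,"y":0.2,"z":0.14,"ax":0,"ay":0,"az":0},
  {"x":2.4,"y":0.2,"z":0.14,"ax":0,"ay":0,"az":0},
  {"x":3.6,"y":0.2,"z":0.14,"ax":0,"ay":0,"az":0},
  {"x":3.9,"y":0.2,"z":0.14,"ax":0,"ay":0,"az":0},
  {"x":3.9,"y":0.2,"z":0.14,"ax":0,"ay":0,"az":0},
])

```text
time: 25.98
tool_pos: [0.6498, 0.0128, 0.0281]
tool_rot: [0.704, 0.024, 0.709, -0.024]
contact_force: [-0.6, -0.5, -0.9]
gripper_width: 0.407
```

```bash
python3 go.py .6525 .0144 .0125 86.2;python3 - <<'E'
from plant import cams
from h import *
for n,b,sc in(("side",(205,90,345,215),5.),):
    f=cams.grab_frame(n);np.savez(n+"26.npz",**f);crop(f["img"],*b,sc,f"pics/{n}26.png")
E
```

```text
t 25.98 pos [0.6498 0.0128 0.0281] yaw 86.2 -> 86.2 j [-0.09  0.31  1.68 -0.    1.16 -1.6 ] F [-0.6 -0.5 -0.9] grip 0.407
shift [0.62 0.07 0.11] turn [-0.01 -0.08  0.  ] rows 0.4
```

View pics/side26.png

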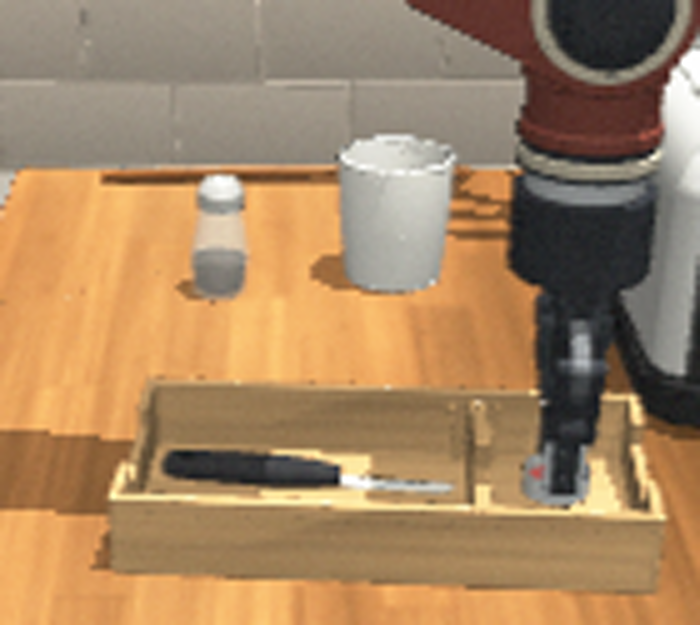

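>>> drive_tool([
  {"x":0.3,"y":0.05,"z":0.05,"ax":0,"ay":0,"az":0},
  {"x":0.58,"y":0.05,"z":0.05,"ax":0,"ay":0,"az":0},
  {"x":0.58,"y":0.05,"z":0.05,"ax":0,"ay":0,"az":0},
  {"x":0.58,"y":0.05,"z":0.05,"ax":0,"ay":0,"az":0},
  {"x":0.58,"y":0.05,"z":0.05,"ax":0,"ay":0,"az":0},
])

```text
time: 26.45
tool_pos: [0.6549, 0.0154, 0.0179]
tool_rot: [0.707, 0.023, 0.706, -0.023]
contact_force: [0.0, 0.5, 0.5]
gripper_width: 0.404
```

```bash
python3 go.py .6525 .0144 .0125 86.2
```

```text
t 26.45 pos [0.6549 0.0154 0.0179] yaw 86.3 -> 86.2 j [-0.09  0.33  1.68 -0.    1.13 -1.6 ] F [0.  0.5 0.5] grip 0.404
shift [ 0.22 -0.05 -0.09] turn [0.02 0.01 0.  ] rows 0.1
```

>>> drive_tool([
  {"x":0.1,"y":-0.03,"z":-0.06,"ax":0,"ay":0,"az":0},
  {"x":0.2,"y":-0.03,"z":-0.06,"ax":0,"ay":0,"az":0},
  {"x":0.2,"y":-0.03,"z":-0.06,"ax":0,"ay":0,"az":0},
  {"x":0.2,"y":-0.03,"z":-0.06,"ax":0,"ay":0,"az":0},
])

```text
time: 26.78
tool_pos: [0.6528, 0.0147, 0.0121]
tool_rot: [0.707, 0.023, 0.707, -0.023]
contact_force: [0.2, 0.1, -0.6]
gripper_width: 0.407
```

>>> drive_tool([
  {"x":0,"y":0,"z":0,"ax":0,"ay":0,"az":0},
  {"x":0,"y":0,"z":0,"ax":0,"ay":0,"az":0},
  {"x":0,"y":0,"z":0,"ax":0,"ay":0,"az":0},
  {"x":0,"y":0,"z":0,"ax":0,"ay":0,"az":0},
], hand=0.6)

```text
time: 27.12
tool_pos: [0.6529, 0.0147, 0.0122]
tool_rot: [0.707, 0.023, 0.707, -0.023]
contact_force: [0.0, -0.0, 0.3]
gripper_width: 0.602
```

>>> drive_tool([
  {"x":-0.4,"y":0,"z":0,"ax":0,"ay":0,"az":0},
  {"x":-1.2,"y":0,"z":0,"ax":0,"ay":0,"az":0},
  {"x":-2.7,"y":0,"z":0,"ax":0,"ay":0,"az":0},
  {"x":-4.2,"y":0,"z":0,"ax":0,"ay":0,"az":0},
  {"x":-5.7,"y":0,"z":0,"ax":0,"ay":0,"az":0},
])

```text
time: 27.53
tool_pos: [0.6524, 0.0147, 0.1567]
tool_rot: [0.707, 0.023, 0.707, -0.023]
contact_force: [1.3, -0.1, -0.7]
gripper_width: 0.597
```

```bash
python3 - <<'E'
from plant import cams
from h import *
for n,b,sc in(("side",(205,90,345,215),5.),):
    f=cams.grab_frame(n);np.savez(n+"27.npz",**f);crop(f["img"],*b,sc,f"pics/{n}27.png")
E
python3 go.py .587 -.214 .14 130
```

```text
t 27.58 pos [0.6575 0.0144 0.1674] yaw 86.3 -> 130.0 j [-0.09  0.16  1.6   0.    1.36 -1.6 ] F [3.8 0.5 5.7] grip 0.601
shift [ 1.07 -9.3  -2.24] turn [-8.74  0.16  0.07] rows 6.1
```

View pics/side27.png

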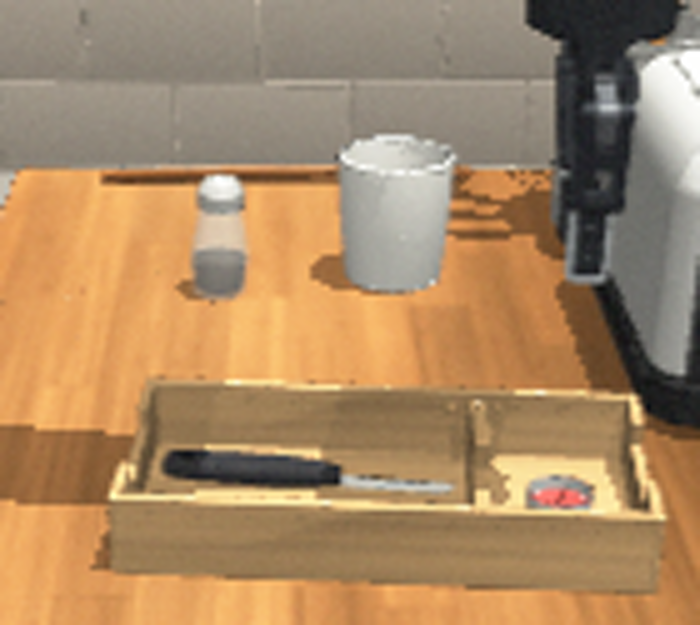

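>>> drive_tool([
  {"x":0.5,"y":-9.3,"z":-2.2,"ax":-11,"ay":0,"az":0},
  {"x":0.5,"y":-9.3,"z":-2.2,"ax":-11,"ay":0,"az":0},
  {"x":0.5,"y":-9.3,"z":-2.2,"ax":-11,"ay":0,"az":0},
  {"x":0.5,"y":-9.3,"z":-2.2,"ax":-11,"ay":0,"az":0},
  {"x":0.5,"y":-9.3,"z":-2.2,"ax":-11,"ay":0,"az":0},
], hand=1)

```text
time: 28.0
tool_pos: [0.594, -0.1778, 0.1451]
tool_rot: [0.682, -0.189, 0.681, 0.189]
contact_force: [0.4, -0.5, 1.0]
gripper_width: 0.999
```

```bash
python3 go.py .587 -.2155 .12 141.5
```

```text
t 28.00 pos [ 0.594  -0.1778  0.1451] yaw 121.0 -> 141.5 j [-0.41  0.11  1.7   0.    1.33 -2.52] F [ 0.4 -0.5  1. ] grip 0.999
shift [ 1.   -1.15 -1.02] turn [-4.1   0.01  0.01] rows 2.9
```

>>> drive_tool([
  {"x":1,"y":-1.1,"z":-1,"ax":-4.1,"ay":0,"az":0},
  {"x":1,"y":-1.1,"z":-1,"ax":-4.1,"ay":0,"az":0},
  {"x":1,"y":-1.1,"z":-1,"ax":-4.1,"ay":0,"az":0},
  {"x":1,"y":-1.1,"z":-1,"ax":-4.1,"ay":0,"az":0},
  {"x":1,"y":-1.1,"z":-1,"ax":-4.1,"ay":0,"az":0},
])

```text
time: 28.42
tool_pos: [0.5873, -0.2128, 0.1199]
tool_rot: [0.638, -0.305, 0.638, 0.304]
contact_force: [0.6, 0.6, -0.3]
gripper_width: 0.999
```

>>> drive_tool([
  {"x":1,"y":0,"z":0,"ax":0,"ay":0,"az":0},
  {"x":2,"y":0,"z":0,"ax":0,"ay":0,"az":0},
  {"x":2,"y":0,"z":0,"ax":0,"ay":0,"az":0},
  {"x":2,"y":0,"z":0,"ax":0,"ay":0,"az":0},
  {"x":2,"y":0,"z":0,"ax":0,"ay":0,"az":0},
])

```text
time: 28.83
tool_pos: [0.588, -0.2126, 0.0707]
tool_rot: [0.638, -0.306, 0.637, 0.305]
contact_force: [0.7, -0.5, 1.0]
gripper_width: 1.001
```

```bash
python3 go.py .587 -.2155 .004 141.5;python3 - <<'E'
from plant import cams
from h import *
for n,b,sc in(("side",(230,170,370,290),5.),):
    f=cams.grab_frame(n);np.savez(n+"28.npz",**f);crop(f["img"],*b,sc,f"pics/{n}28.png")
f=load("top23.npz");crop(f["img"],300,145,400,195,8,"pics/t28.png")
E
```

```text
t 28.83 pos [ 0.588  -0.2126  0.0707] yaw 141.1 -> 141.5 j [-0.47  0.2   1.74  0.    1.21 -2.93] F [ 0.7 -0.5  1. ] grip 1.001
shift [ 2.67 -0.04 -0.12] turn [-0.07  0.    0.02] rows 1.6
```

View pics/side28.png

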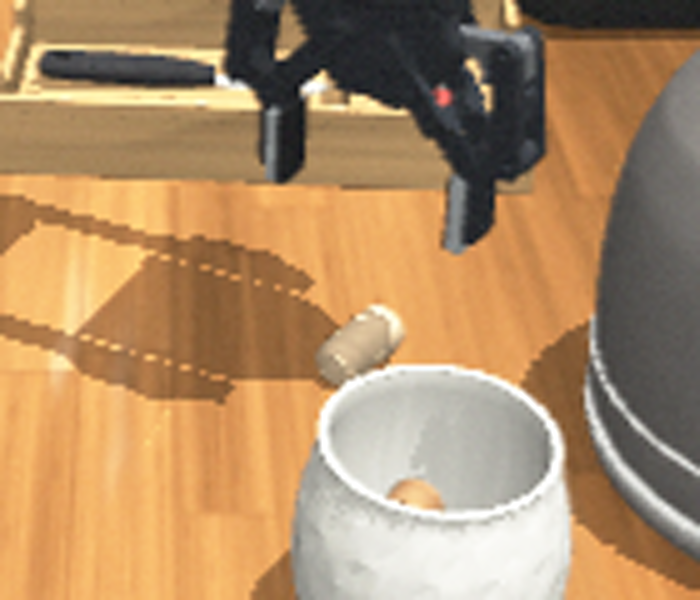

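>>> drive_tool([
  {"x":1.2,"y":-0.04,"z":-0.12,"ax":-0.07,"ay":0,"az":0},
  {"x":2.2,"y":-0.04,"z":-0.12,"ax":-0.07,"ay":0,"az":0},
  {"x":2.6,"y":-0.04,"z":-0.12,"ax":-0.07,"ay":0,"az":0},
  {"x":2.6,"y":-0.04,"z":-0.12,"ax":-0.07,"ay":0,"az":0},
  {"x":2.6,"y":-0.04,"z":-0.12,"ax":-0.07,"ay":0,"az":0},
])

```text
time: 29.3
tool_pos: [0.5865, -0.2157, 0.0052]
tool_rot: [0.637, -0.307, 0.637, 0.307]
contact_force: [0.3, 0.4, 0.6]
gripper_width: 0.999
```

>>> drive_tool([
  {"x":0,"y":0,"z":0,"ax":0,"ay":0,"az":0},
  {"x":0,"y":0,"z":0,"ax":0,"ay":0,"az":0},
  {"x":0,"y":0,"z":0,"ax":0,"ay":0,"az":0},
  {"x":0,"y":0,"z":0,"ax":0,"ay":0,"az":0},
  {"x":0,"y":0,"z":0,"ax":0,"ay":0,"az":0},
], hand=0)

```text
time: 29.72
tool_pos: [0.5864, -0.2158, 0.005]
tool_rot: [0.637, -0.308, 0.637, 0.307]
contact_force: [0.4, 0.6, -0.2]
gripper_width: 0.301
```

>>> drive_tool([
  {"x":0,"y":0,"z":0,"ax":0,"ay":0,"az":0},
  {"x":0,"y":0,"z":0,"ax":0,"ay":0,"az":0},
  {"x":0,"y":0,"z":0,"ax":0,"ay":0,"az":0},
])

```text
time: 29.97
tool_pos: [0.5867, -0.216, 0.0052]
tool_rot: [0.637, -0.308, 0.637, 0.307]
contact_force: [-0.5, -0.4, 4.5]
gripper_width: 0.261
```

```bash
python3 go.py .587 -.2155 .16 141.5;python3 - <<'E'
from plant import cams
from h import *
for n,b,sc in(("side",(230,170,370,290),5.),):
    f=cams.grab_frame(n);np.savez(n+"29.npz",**f);crop(f["img"],*b,sc,f"pics/{n}29.png")
E
```

```text
t 29.97 pos [ 0.5867 -0.216   0.0052] yaw 141.5 -> 141.5 j [-0.47  0.29  1.76  0.    1.1  -2.94] F [-0.5 -0.4  4.5] grip 0.261
shift [-6.19 -0.01  0.02] turn [-0.    0.    0.02] rows 3.7
```

View pics/side29.png

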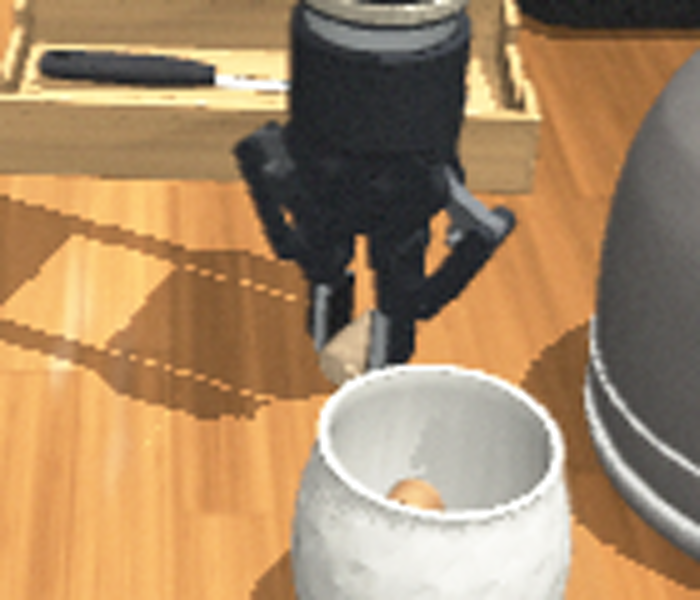

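>>> drive_tool([
  {"x":-0.6,"y":0,"z":0,"ax":0,"ay":0,"az":0},
  {"x":-2,"y":0,"z":0,"ax":0,"ay":0,"az":0},
  {"x":-3.6,"y":0,"z":0,"ax":0,"ay":0,"az":0},
  {"x":-5.2,"y":0,"z":0,"ax":0,"ay":0,"az":0},
  {"x":-6.4,"y":0,"z":0,"ax":0,"ay":0,"az":0},
])

```text
time: 30.43
tool_pos: [0.5864, -0.2157, 0.1683]
tool_rot: [0.637, -0.308, 0.636, 0.307]
contact_force: [0.6, -0.7, 0.1]
gripper_width: 0.256
```

>>> drive_tool([
  {"x":0,"y":0,"z":0,"ax":0,"ay":0,"az":0},
  {"x":0,"y":0,"z":0,"ax":0,"ay":0,"az":0},
])

```text
time: 30.6
tool_pos: [0.5872, -0.2162, 0.1678]
tool_rot: [0.638, -0.309, 0.636, 0.306]
contact_force: [-0.7, -0.5, -1.0]
gripper_width: 0.258
```

```bash
python3 go.py .594 -.3835 .17 112
```

```text
t 30.60 pos [ 0.5872 -0.2162  0.1678] yaw 141.5 -> 112.0 j [-0.47  0.1   1.67 -0.    1.37 -2.94] F [-0.7 -0.5 -1. ] grip 0.258
shift [-0.07 -4.38 -5.07] turn [5.9  0.03 0.06] rows 4.1
```

>>> drive_tool([
  {"x":-0.1,"y":-4.4,"z":-5.1,"ax":5.9,"ay":0,"az":0},
  {"x":-0.1,"y":-4.4,"z":-5.1,"ax":5.9,"ay":0,"az":0},
  {"x":-0.1,"y":-4.4,"z":-5.1,"ax":5.9,"ay":0,"az":0},
  {"x":-0.1,"y":-4.4,"z":-5.1,"ax":5.9,"ay":0,"az":0},
  {"x":-0.1,"y":-4.4,"z":-5.1,"ax":5.9,"ay":0,"az":0},
])

```text
time: 31.02
tool_pos: [0.5904, -0.3896, 0.1638]
tool_rot: [0.693, -0.132, 0.696, 0.132]
contact_force: [-0.7, 0.5, 0.1]
gripper_width: 0.258
```

>>> drive_tool([
  {"x":0,"y":0,"z":0,"ax":0,"ay":0,"az":0},
  {"x":0,"y":0,"z":0,"ax":0,"ay":0,"az":0},
  {"x":0,"y":0,"z":0,"ax":0,"ay":0,"az":0},
])

```text
time: 31.27
tool_pos: [0.5922, -0.382, 0.1652]
tool_rot: [0.693, -0.135, 0.695, 0.137]
contact_force: [-0.3, 0.4, -1.1]
gripper_width: 0.259
```

```bash
python3 go.py .594 -.3835 .12 112;python3 - <<'E'
from plant import cams
from h import *
s0=load("side0.npz")
# pot rim ellipse fit from start image for centre check
img=s0["img"].astype(int)
for n,b,sc in(("side",(250,170,390,320),4.),):
    f=cams.grab_frame(n);np.savez(n+"30.npz",**f);crop(f["img"],*b,sc,f"pics/{n}30.png")
th=np.linspace(0,2*np.pi,9)[:-1]
for r in(.036,): print([np.round((proj(s0,(.594+r*np.cos(t),-.3835+r*np.sin(t),.094))-[190,220]+.5)*5-.5).tolist() for t in th])
E
```

```text
t 31.27 pos [ 0.5922 -0.382   0.1652] yaw 112.1 -> 112.0 j [-0.68  0.28  1.47  0.    1.39 -2.64] F [-0.3  0.4 -1.1] grip 0.259
shift [ 1.81 -0.09  0.04] turn [ 0.02 -0.01 -0.03] rows 1.1
[[741.0, 189.0], [700.0, 145.0], [627.0, 128.0], [561.0, 145.0], [539.0, 189.0], [576.0, 237.0], [655.0, 257.0], [724.0, 237.0]]
```

View pics/side30.png

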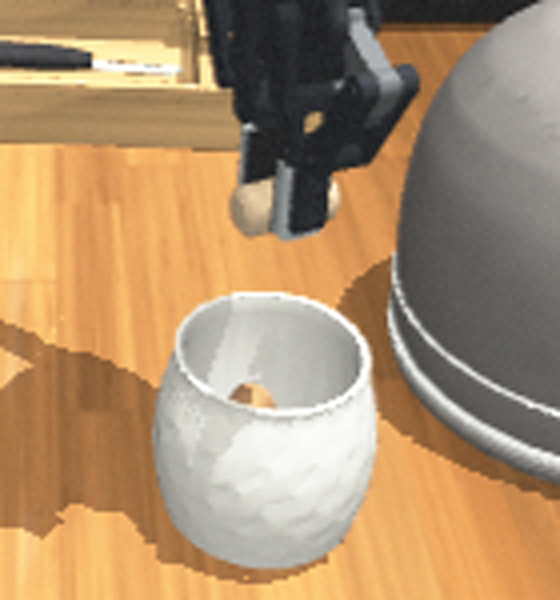

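>>> drive_tool([
  {"x":0.9,"y":-0.09,"z":0.04,"ax":0,"ay":0,"az":0},
  {"x":1.8,"y":-0.09,"z":0.04,"ax":0,"ay":0,"az":0},
  {"x":1.8,"y":-0.09,"z":0.04,"ax":0,"ay":0,"az":0},
  {"x":1.8,"y":-0.09,"z":0.04,"ax":0,"ay":0,"az":0},
  {"x":1.8,"y":-0.09,"z":0.04,"ax":0,"ay":0,"az":0},
])

```text
time: 31.73
tool_pos: [0.595, -0.3849, 0.1228]
tool_rot: [0.694, -0.136, 0.694, 0.135]
contact_force: [-0.1, 0.1, 1.1]
gripper_width: 0.26
```

```bash
python3 go.py .594 -.3835 .087 112;python3 - <<'E'
from plant import cams
from h import *
for n,b,sc in(("side",(250,170,390,320),4.),):
    f=cams.grab_frame(n);np.savez(n+"31.npz",**f);crop(f["img"],*b,sc,f"pics/{n}31.png")
E
```

```text
t 31.73 pos [ 0.595  -0.3849  0.1228] yaw 112.1 -> 112.0 j [-0.68  0.32  1.49  0.    1.33 -2.64] F [-0.1  0.1  1.1] grip 0.260
shift [ 1.43  0.07 -0.02] turn [0.01 0.   0.01] rows 0.9
```

View pics/side31.png

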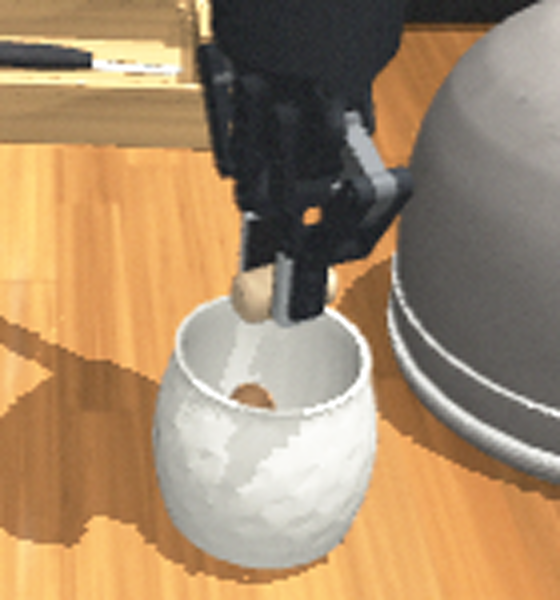

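>>> drive_tool([
  {"x":0.4,"y":0.08,"z":-0.05,"ax":0,"ay":0,"az":0},
  {"x":0.8,"y":0.08,"z":-0.05,"ax":0,"ay":0,"az":0},
  {"x":1.2,"y":0.08,"z":-0.05,"ax":0,"ay":0,"az":0},
  {"x":1.45,"y":0.08,"z":-0.05,"ax":0,"ay":0,"az":0},
  {"x":1.45,"y":0.08,"z":-0.05,"ax":0,"ay":0,"az":0},
])

```text
time: 32.2
tool_pos: [0.5911, -0.3831, 0.0822]
tool_rot: [0.693, -0.134, 0.695, 0.136]
contact_force: [-0.3, 0.1, -0.3]
gripper_width: 0.258
```

```bash
python3 go.py .593 -.3835 .087 112;python3 - <<'E'
from plant import cams
from h import *
for n,b,sc in(("side",(250,170,390,320),4.),):
    f=cams.grab_frame(n);np.savez(n+"32.npz",**f);crop(f["img"],*b,sc,f"pics/{n}32.png")
E
```

```text
t 32.20 pos [ 0.5911 -0.3831  0.0822] yaw 112.0 -> 112.0 j [-0.68  0.36  1.52 -0.    1.27 -2.64] F [-0.3  0.1 -0.3] grip 0.258
shift [-0.19 -0.04  0.06] turn [-0.   -0.03 -0.05] rows 0.1
```

View pics/side32.png

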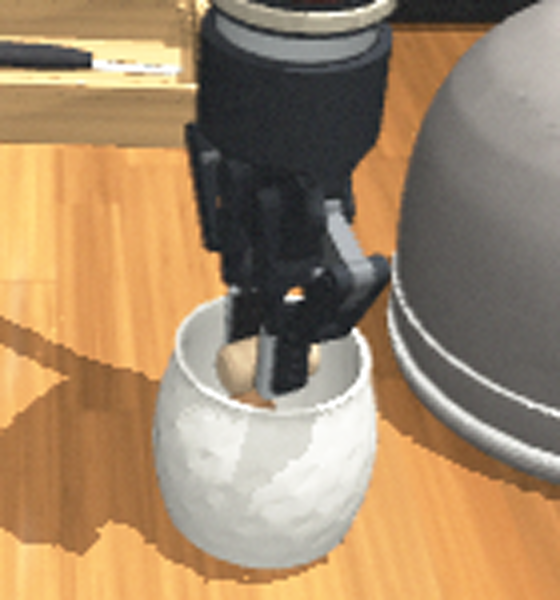

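>>> drive_tool([
  {"x":0,"y":0,"z":0.05,"ax":0,"ay":0,"az":0},
  {"x":0,"y":0,"z":0.05,"ax":0,"ay":0,"az":0},
  {"x":0,"y":0,"z":0.05,"ax":0,"ay":0,"az":0},
  {"x":0,"y":0,"z":0.05,"ax":0,"ay":0,"az":0},
  {"x":0,"y":0,"z":0.05,"ax":0,"ay":0,"az":0},
], hand=0.34)

```text
time: 32.67
tool_pos: [0.594, -0.3839, 0.0861]
tool_rot: [0.694, -0.135, 0.694, 0.135]
contact_force: [0.3, 0.1, -0.9]
gripper_width: 0.341
```

>>> drive_tool([
  {"x":-0.4,"y":0,"z":0,"ax":0,"ay":0,"az":0},
  {"x":-1,"y":0,"z":0,"ax":0,"ay":0,"az":0},
  {"x":-2,"y":0,"z":0,"ax":0,"ay":0,"az":0},
  {"x":-3.2,"y":0,"z":0,"ax":0,"ay":0,"az":0},
  {"x":-4.4,"y":0,"z":0,"ax":0,"ay":0,"az":0},
])

```text
time: 33.08
tool_pos: [0.5937, -0.3837, 0.1981]
tool_rot: [0.694, -0.135, 0.694, 0.135]
contact_force: [-0.4, -0.3, -0.1]
gripper_width: 0.337
```

>>> drive_tool([
  {"x":0,"y":1,"z":-1.5,"ax":0,"ay":0,"az":0},
  {"x":0,"y":2,"z":-3,"ax":0,"ay":0,"az":0},
  {"x":0,"y":3,"z":-4.5,"ax":0,"ay":0,"az":0},
  {"x":0,"y":4,"z":-6,"ax":0,"ay":0,"az":0},
  {"x":0,"y":4,"z":-6,"ax":0,"ay":0,"az":0},
])

```text
time: 33.5
tool_pos: [0.4134, -0.346, 0.1965]
tool_rot: [0.694, -0.134, 0.695, 0.134]
contact_force: [0.7, 0.2, -1.1]
gripper_width: 0.343
```

Run:
```python
from plant import cams,sensors
from h import *
for n,b,sc in(("side",(0,0,512,384),1.55),("top",(100,110,420,260),2.5)):
    f=cams.grab_frame(n);np.savez(n+"33.npz",**f);crop(f["img"],*b,sc,f"pics/{n}33.png")
print(sensors.state()["tool_pos"])
```

```text
[ 0.41567662 -0.34714792  0.1973964 ]
```

View pics/side33.png

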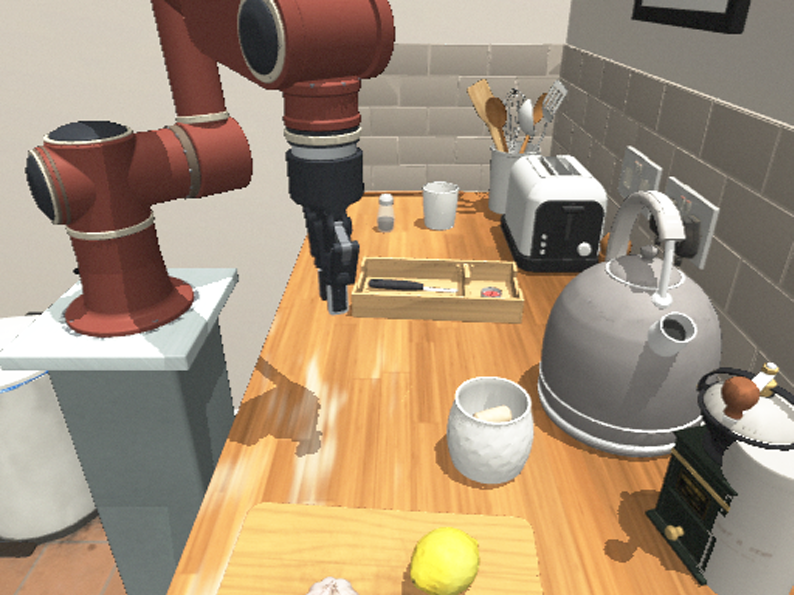

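View pics/top33.png

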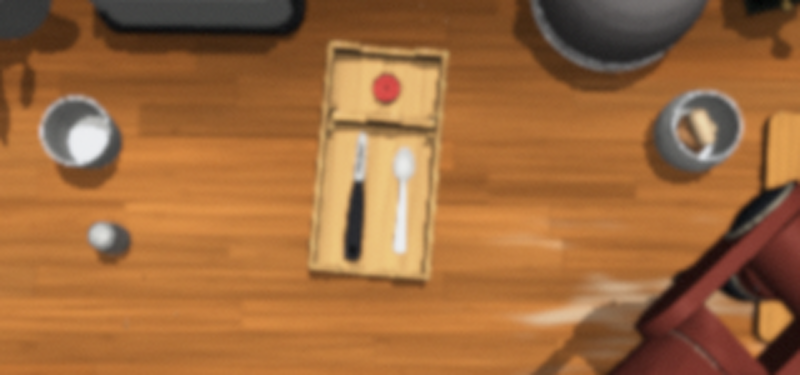

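Run:
```python
from h import *
a=load("side0.npz");b=load("side33.npz")
d=lambda x0,y0,x1,y1:cv2.phaseCorrelate(cv2.cvtColor(a["img"][y0:y1,x0:x1],6).astype(float),cv2.cvtColor(b["img"][y0:y1,x0:x1],6).astype(float))
print("beaker",d(268,112,302,152),"shaker",d(240,120,260,152),"pot",d(280,235,350,315))
f=load("side33.npz");crop(f["img"],275,150,350,215,8,"pics/fin.png")
an=np.radians(-3.8)
T=lambda x,y,z:(.5533+np.cos(an)*x-np.sin(an)*y,.0209+np.sin(an)*x+np.cos(an)*y,z)
for x,y,z in((.051,-.066,.046),(.051,-.023,.062),(.051,.023,.062),(.051,.066,.046)): print(np.round((proj(f,T(x,y,z))-[275,150]+.5)*8))
```

```text
beaker ((0.04476224809937435, 0.03966822550541593), 1.012089137919562) shaker ((-0.007017602208915008, -0.2662914522482076), 1.029310859520515) pot ((0.028954546891867494, -0.024932699288335414), 0.7283300734695902)
[213. 330.]
[211. 228.]
[207. 170.]
[201. 159.]
```

View pics/fin.png

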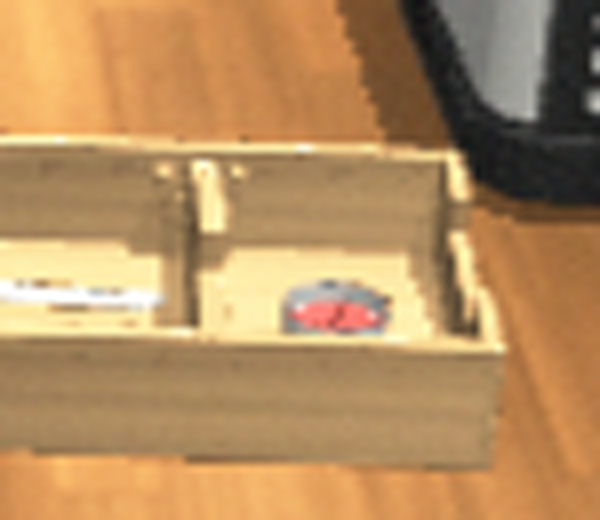

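```bash
python3 -c "
from plant import workorder
print(workorder.job_done())"
```

```text
the job is handed in; nothing more can be done
None
```

The job is handed in after about 34 s of robot time, done in the order you asked.

- **Divider:** pushed into the grooves first, while the tray was empty. The tool height on contact was 33.8 mm, which is what a divider sitting on the tray floor should give, with about 5.5 N of push. In the last picture its grip was within about 1 pixel of the expected seated position.
- **Peeler and teaspoon:** lying flat side by side in the long bay, seen in the last top view. The first teaspoon grasp closed on top of it, with about 20 N upward on the wrist. I went lower and the second grasp held.
- **Tea light:** standing upright in the middle of the short bay.
- **Cork:** inside the white pot below the rim, resting on the other corks.
- **Beaker, shaker and pot:** not moved. Compared with the first picture, the beaker and pot shifted by less than 0.05 pixel and the shaker by 0.27 pixel.

The two cameras disagreed by about 4 mm in y. I relied on the side camera because it matched the robot's own position reading. No final check failed.

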